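Refill the laundry soap dispenser in vending order and bolt it

ROBOT

A 6-joint arm with a two-finger parallel gripper is mounted at the origin on the work surface. World frame = base frame: x ahead of the robot, y to its left, z up, the work surface at z = 0. Lengths are in mm, angles in rad, forces in N, time in s.
With the tool pointing down it reaches from about 400 to 925 mm from the base axis. Payload 12.5 kg.
Tool frame: the origin (TCP) lies at the centre of the arm's flange, where the gripper is bolted on; the fingertips stand 190 mm ahead of it and the grasp point (between the pads) lies 171 mm ahead of it (r.tip_extent is the distance from the TCP to the fingertips, in mm); z points along the fingers, y is the direction in which the jaws open and shut (so a half turn about z gives the same grasp; the last joint's range is limited). The gripper opens to 95 mm and grips with 3 to 60 N. Pads are 20 mm wide; open, the fingers measure 119 mm over their backs; the gripper's body (75 mm by 180 mm) begins 59 mm behind the grasp point.
Start: joints at [-1.333, 0.491, 1.559, -0, 1.092, -0.106], TCP at [210.686, -588.418, 404.761] pointing down, gripper open.
Joint ranges: [-3.1, 3.1], [-0.84, 2.19], [0.05, 2.79], [-1.13, 4.28], [0.06, 2.93], [-2.69, 2.69]. Speed limits (rad/s): [2.22, 2.22, 2.79, 3.14, 3.14, 3.14].

INTERFACE

Orientations are given as a rotation vector (axis times angle).
In Python, from workcell import r, optics, ticket, finder gives the robot as it stands.
- The arm moves only by the tool move_arm, never from a script. Its argument "increments" is a list of rows, each a list of 3 entries, a list of its own where there are three numbers: the turn, a rotation vector about the tool's x, y, z in degrees, then the shift along the tool's x, y, z in mm, then the closure, from 0 (fully open) to 1 (shut). A call has 1 to 12 rows; each row is the pose to reach, as a shift and turn from the pose measured when the call began, along the tool's axes at that moment; what a row does not reach only later rows make up. A row lasts 1/8 s, in which the tool goes at most 62.5 mm and 10.7 degrees, less where a joint would pass 70% of its speed; a pose out of reach is approached as far as the arm can. A call with a gripper value outside its range is refused whole. The fingers move at their own pace and stop on an object; the grip force is fixed at half the most. Time passes only in rows, so rows that repeat a pose let the fingers close. It gives the time, the measured TCP pose, the force and the opening at its end, in the units of the state.
- r.get_obs(): the state, without advancing time (a new reading comes with each control period).
- optics.camera(name): name is "scene" or "top"; returns the picture (384x512x3 uint8, red, green, blue); there is no depth.
- optics.camera_model(name): a dict with "fov_y" (degrees; the focal length in pixels is half the picture's height over the tangent of half this angle, whatever the lens; pixels are square), "cx", "cy" (the principal point, pixels), "view" (4x4, takes a point from world to camera coordinates). Camera axes: x right, y down, z forward; pixel columns grow to the right and rows downward; lengths in mm; the calibration is good to about 2 mm. A picture is of the moment at which its call begins. camera_model takes no time and is no camera call.
- ticket.close_job(): hands the job in, once; it reports no verdict.
Trained networks look in the newest picture that a camera, given by its name, has taken for a name from the list of things; names that differ only in an ending like _2 or _b are one class to them, and where a whole thing is asked for, a point or a joint stands for the part that bears it (a point fixed in the world has none). Each returns a list of dicts, best first, with "score" (0 to 1); they miss things now and then, are a little off and sometimes report something else, mostly with a low value. They report only what shows in the picture. A call takes as long as a camera call. They do not tell look-alikes from the thing itself.
- finder.search_frame(camera, thing): "extent" ([centre column, centre row, width, height] in pixels, round what is visible of it).
- finder.masks_of(camera, thing): "region" (384x512 bool, what is visible of it) and "extent" ([centre column, centre row, width, height] in pixels, round what is visible of it).
- finder.spot_point(camera, thing): "xy" ([column, row] in pixels: a listed point, or the origin of a listed thing).
The state is a dict: "time_s": time; "joint_pos": joint angles; "qd": joint speeds; "joint_torque": joint torques, N m; "eef_pos": TCP position; "tool_rot": TCP orientation; "wrist_force": force on the tool from outside, world axes, zero at the start; "ft_torque": the same for the moment, N m; "opening": opening from 0.0 (shut) to 1.0 (fully open).
Only numpy, scipy, OpenCV 4.12 (cv2) and the standard library are available. Lean on these libraries where they do the work, as an engineer would, in place of code of your own. Each camera call takes 0.05 s, during which the arm holds its last target.

TASK

Load the soap dispenser's column, one box at a time and lying flat, so that it will vend blue first, then green, then yellow: blue at the bottom, green on it, yellow on top. Then slide the bolt across the mouth, fully home into its keeper, and leave the red box and everything else on the table where it is.

Things in the scene. Friction and masses are not known exactly. Their poses are not given: they have to be found in the camera images.
- column_floor (a point): Centre of the column's floor, 40 mm above the table. The column is an open-topped aluminium magazine, inside 54 (its x) by 76 mm (y), z up. Smooth walls 62 mm high, flared lead-ins to 74 mm. The +x and -x sides are open windows 52 mm wide between corner strips: fingers holding a box by its long sides go down with it; the y ends are closed. A box let go just above its place settles flat.
- dispenser: Fixed white soap dispenser, 245 mm long (y) by 76 mm wide; origin on the table under the column's centre, axes as column_floor, yaw within 0.3 rad. Beside the column a white coin box at y = 50 to 198 mm, 108 mm tall, carries the bolt's track (rails to 116 mm above the table).
- keeper (a point): Mouth of the bolt's steel keeper, at y = -48 mm in the column_floor frame on the end of the column away from the coin box, 115 mm above the table; the keeper's top is 126 mm above the table.
- bolt (a joint): Travel (m) of the barrel bolt, a 10 mm round steel bar sliding along column_floor's -y over the column's mouth into the keeper. 0 = drawn back (tip at y = 58 mm), 0.112 = fully home (end stop). Starts drawn back at 0 to 0.012, clear of the mouth (beyond 0.015 it is in the way of boxes), stays where left, takes about 2.5 N. Underside 70 mm above the column floor, 4 mm over three stacked boxes.
- bolt_knob (a point): Grip point of the bolt's upright brass knob, a post 14 mm in diameter, from 79 to 116 mm above the column floor; this point is on its axis, 100 mm above the column floor (140 mm above the table). Moves with the bolt: in the column_floor frame x = 0, y = 0.172 - joint bolt. Axes as column_floor.
- red_soap (a point): Centre of the red soap box, same size and shape as the blue one; not to be loaded, a bystander.
- blue_soap (a point): Centre of the blue soap box, a loose rigid carton with a white mark on its top, lying flat on the table: 48 mm (its x) by 70 mm (its y) by 22 mm high (z), about 70 g. Centre 11 mm above its underside.
- green_soap (a point): Centre of the green soap box, a loose rigid carton with a white mark on its top, lying flat on the table: 48 mm (its x) by 70 mm (its y) by 22 mm high (z), about 70 g. Centre 11 mm above its underside.
- yellow_soap (a point): Centre of the yellow soap box, a loose rigid carton with a white mark on its top, lying flat on the table: 48 mm (its x) by 70 mm (its y) by 22 mm high (z), about 70 g. Centre 11 mm above its underside.
- jug_mid (a point): Bystander: white detergent bottle with blue label, 68 mm diameter, 165 mm tall; centre about half-way up.
- softener_mid (a point): Bystander: blue softener bottle, 68 mm diameter, 200 mm tall; centre half-way up.
- remover_mid (a point): Bystander: white stain-remover bottle with red cap, 62 mm diameter, 190 mm tall; centre half-way up.
- coincup_mid (a point): Bystander: red plastic cup for coins, 60 mm diameter, 55 mm tall; centre half-way up.
- tin_mid (a point): Bystander: small tin with green label, 50 mm diameter, 50 mm tall; centre half-way up.
- brush_mid (a point): Bystander: wooden stain brush lying flat, 130 mm long along its x, under 30 mm high; point near its middle.
- mug_mid (a point): Bystander: blue mug, 72 mm diameter, 85 mm tall; centre half-way up.
- blue_box: The blue soap box itself; origin at the centre of its underside, axes as its centre point.
- green_box: The green soap box itself; origin at the centre of its underside, axes as its centre point.
- yellow_box: The yellow soap box itself; origin at the centre of its underside, axes as its centre point.
Things that resemble listed ones, but are neither listed nor needed, are in the scene too. There is more than one size of the green_box; the job needs the largest.

How it is judged:
By the outcome, as a careful person would: the job done as asked, in the order asked, and still so for the second after the job is handed in, with the robot touching nothing.
It also fails if it takes over 72 s, if anything falls off the work surface, if the arm or the gripper's body presses on something with over 40 N, if the wrist force passes 120 N, or if a joint passes its speed limit or range.

## Working session

There is one attempt and no reset: what is moved stays moved. The work goes in short steps, Python scripts to look and compute and a tool call to move; the robot and the scene stay as the last step left them, time stands still between calls to the robot, and variables do not carry over. Pictures are saved under pics/ and viewed, and the job is handed in when it is done.

Besides the shell and the picture viewer there is one more tool, called after "Request:" as name(argument=value, ...), one argument or row to a line, values as JSON. move_arm: Moves the arm, as the interface text tells. Its arguments: {"type":"object","properties":{"increments":{"type":"array","items":{"type":"array"}}},"required":["increments"]}

```bash
ls; mkdir -p pics
python3 - <<'E'
from workcell import r, optics, ticket, finder
import cv2,numpy as np
print(r.get_obs())
for n in("scene","top"):
    im=optics.camera(n); cv2.imwrite(f"pics/{n}0.png",im[...,::-1]); np.save(f"pics/{n}0.npy",im)
    m=optics.camera_model(n); print(n,m)
E
```

```text
pics
{'time_s': 0.0, 'joint_pos': array([-1.33259787e+00,  4.91527107e-01,  1.55946521e+00, -1.72982319e-05,
        1.09166839e+00, -1.05601371e-01]), 'qd': array([ 0.00083846,  0.0002202 , -0.00209234,  0.00099773, -0.00040545,
       -0.00072803]), 'joint_torque': array([ 3.20560757e-03, -6.12623334e+01, -2.58185399e+01,  6.93449518e-02,
        4.80474648e-02, -3.46586990e-05]), 'eef_pos': array([ 210.67626679, -588.37730997,  404.1763657 ]), 'tool_rot': array([-3.09423932e+00, -5.37214005e-01,  1.35154567e-04]), 'wrist_force': array([ 0.14512248, -0.28184846,  0.82343058]), 'ft_torque': array([-0.00011767,  0.01927432, -0.00937684]), 'opening': 1.0024019680442366}
scene {'fov_y': 43.92060473657186, 'cx': 240.03870152926476, 'cy': 195.48697335968717, 'view': array([[-4.90864755e-01,  8.71222554e-01, -4.80147286e-03,
         2.34728953e+02],
       [ 5.34270103e-01,  2.96656416e-01, -7.91549384e-01,
        -1.79929008e+02],
       [-6.88191288e-01, -3.91108978e-01, -6.11086342e-01,
         1.78488243e+03],
       [ 0.00000000e+00,  0.00000000e+00,  0.00000000e+00,
         1.00000000e+00]])}
top {'fov_y': 45.81629662894631, 'cx': 253.97224544665707, 'cy': 187.7213591414642, 'view': array([[ 1.01254796e-02, -9.99889686e-01, -1.08669325e-02,
        -8.97772324e+00],
       [-9.92248003e-01, -8.70078903e-03, -1.23968533e-01,
         5.13777614e+02],
       [ 1.23860306e-01,  1.20379329e-02, -9.92226644e-01,
         1.16558365e+03],
       [ 0.00000000e+00,  0.00000000e+00,  0.00000000e+00,
         1.00000000e+00]])}
```

View pics/scene0.png

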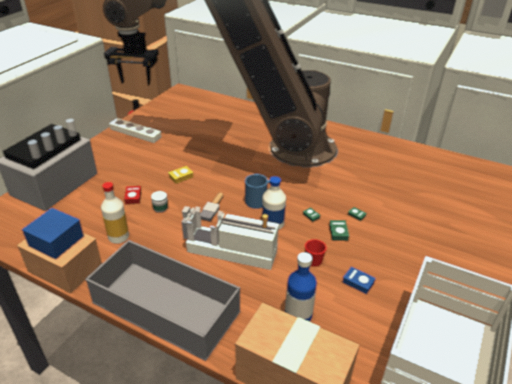

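View pics/top0.png

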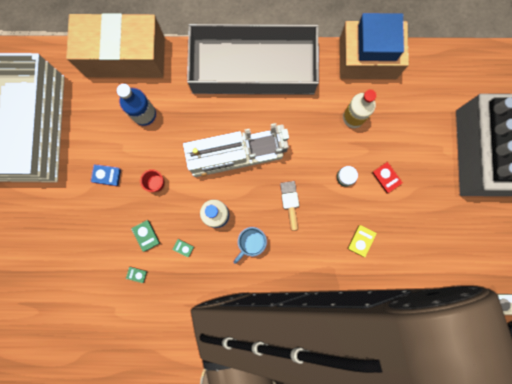

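The top view shows blue at (106,176), three greens at (145,235), (184,248) and (137,275), yellow at (363,241), and red at (388,177). The dispenser's column is near (267,146) and its coin box is to the left. Next I'll measure with the networks and enlarge the view.

```bash
cat > h.py <<'E'
from workcell import r, optics, ticket, finder
import cv2,numpy as np
def ray(cam,px):
    m=optics.camera_model(cam); f=192/np.tan(np.radians(m['fov_y']/2)); V=m['view']
    d=np.array([(px[0]-m['cx'])/f,(px[1]-m['cy'])/f,1.]); R=V[:3,:3]
    return -R.T@V[:3,3], R.T@d
def atz(cam,px,z):
    o,d=ray(cam,px); return o+d*(z-o[2])/d[2]
def proj(cam,p):
    m=optics.camera_model(cam); f=192/np.tan(np.radians(m['fov_y']/2)); V=m['view']
    c=V[:3,:3]@np.asarray(p,float)+V[:3,3]; return np.array([m['cx']+f*c[0]/c[2],m['cy']+f*c[1]/c[2]])
E
python3 - <<'E'
from h import *
optics.camera("top");optics.camera("scene")
Z=dict(blue_soap=11,green_soap=11,yellow_soap=11,red_soap=11,column_floor=40,keeper=115,bolt_knob=140)
np.set_printoptions(precision=1,suppress=True)
for t,z in Z.items():
    for c in("top","scene"):
        for d in finder.spot_point(c,t)[:4]:
            print(t,c,d['xy'],round(d['score'],2),atz(c,d['xy'],z))
for t in("blue_soap","green_soap","yellow_soap"):
    for d in finder.masks_of("top",t)[:4]:
        reg=d['region'].astype(np.uint8)
        c=max(cv2.findContours(reg,0,2)[0],key=cv2.contourArea)
        w=np.array([atz("top",p[0],16)[:2] for p in c],np.float32)
        print(t,round(d['score'],2),d['extent'],cv2.minAreaRect(w))
im=cv2.imread("pics/top0.png")
cv2.imwrite("pics/crop_l.png",cv2.resize(im[150:290,85:215],None,fx=4,fy=4,interpolation=2))
cv2.imwrite("pics/crop_d.png",cv2.resize(im[110:190,170:300],None,fx=6,fy=6,interpolation=2))
print(r.get_obs()['time_s'])
E
```

```text
blue_soap top [110.6, 172.9] 0.67 [553.4 384.   11. ]
blue_soap scene [358.6, 279.7] 0.76 [546.6 395.1  11. ]
green_soap top [181.9, 250.4] 0.75 [348.  184.8  11. ]
green_soap top [137.7, 274.3] 0.67 [284.6 299.3  11. ]
green_soap top [146.3, 237.0] 0.59 [382.2 280.5  11. ]
green_soap top [283.2, 138.3] 0.21 [652.5 -81.9  11. ]
green_soap scene [336.5, 228.1] 0.71 [381.9 273.3  11. ]
green_soap scene [340.9, 236.3] 0.63 [409.6 297.   11. ]
green_soap scene [310.9, 214.4] 0.58 [360.1 182.7  11. ]
green_soap scene [355.9, 214.2] 0.53 [292.3 302.7  11. ]
yellow_soap top [361.1, 238.7] 0.84 [ 383.4 -287.9   11. ]
yellow_soap scene [160.9, 200.6] 0.73 [ 528.4 -260.9   11. ]
yellow_soap scene [181.3, 174.1] 0.62 [ 376.1 -288.6   11. ]
red_soap top [107.9, 174.3] 0.71 [549.5 391.1  11. ]
red_soap top [145.9, 237.0] 0.64 [382.2 281.5  11. ]
red_soap scene [130.1, 192.1] 0.64 [ 541.2 -376.    11. ]
column_floor scene [204.3, 238.9] 0.76 [637.1 -24.9  40. ]
keeper top [280.8, 137.7] 0.82 [629.3 -70.5 115. ]
keeper scene [187.6, 211.6] 0.77 [633.1 -77.6 115. ]
bolt_knob top [194.3, 154.3] 0.8 [
[... 236 characters left out ...]
6, 181.5, 23.9, 23.8] ((534.3883666992188, 271.26104736328125), (59.625667572021484, 62.579071044921875), 0.5069429278373718)
green_soap 0.59 [136.4, 273.9, 16.6, 10.9] ((284.4567565917969, 303.2454528808594), (47.628562927246094, 32.34766387939453), 73.63677215576172)
green_soap 0.5 [181.9, 250.6, 22.8, 19.6] ((355.3998718261719, 183.406005859375), (52.201168060302734, 37.16101837158203), 64.53152465820312)
yellow_soap 0.72 [362.3, 240.8, 31.4, 32.3] ((378.910400390625, -285.9095153808594), (53.139957427978516, 73.89556121826172), 62.47019958496094)
yellow_soap 0.33 [347.2, 177.3, 22.5, 20.7] ((549.693359375, -249.6902618408203), (53.4051399230957, 54.40839385986328), 89.3004150390625)
1.05
```

View pics/crop_l.png

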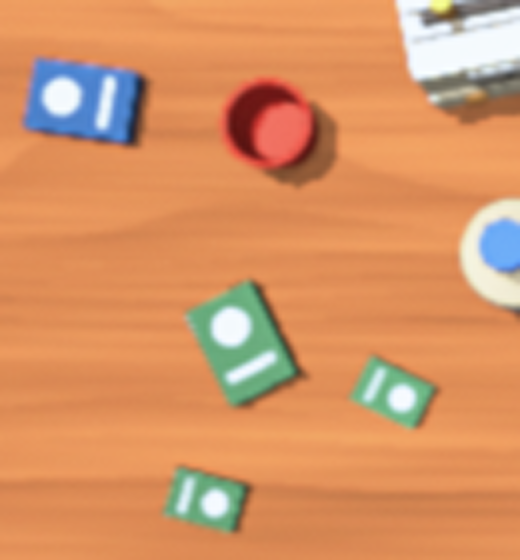

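View pics/crop_d.png

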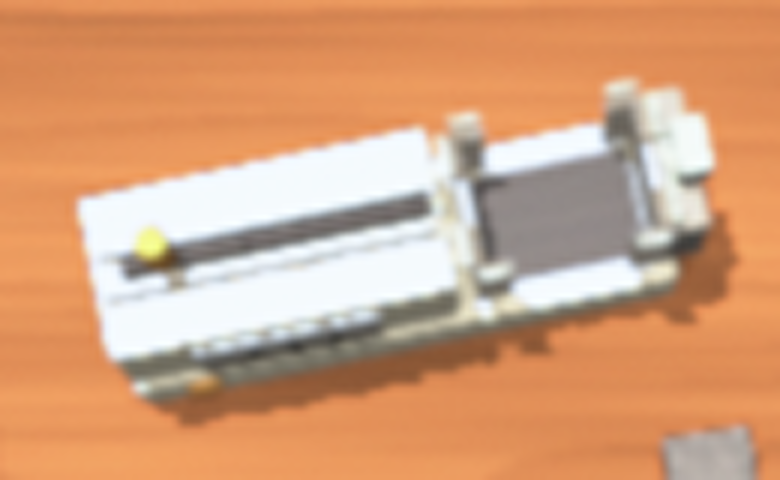

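The enlarged crop settles which green to use. The candidates are (145,235), (184,248) and (137,275), and the one at (145,235) is clearly the largest and close to 48x70 mm. Now I'll measure precisely by colour segmentation, and measure the dispenser from its features.

```bash
cat > boxes.py <<'E'
from h import *
from scipy.optimize import minimize
HUE=dict(blue=((100,130),120,60),green=((60,88),70,40),yellow=((22,34),120,80),red=((0,6),170,80))
def seg(im,col):
    hsv=cv2.cvtColor(im,cv2.COLOR_RGB2HSV); (a,b),s,v=HUE[col]
    m=((hsv[...,0]>=a)&(hsv[...,0]<=b)&(hsv[...,1]>s)&(hsv[...,2]>v)).astype(np.uint8)
    if col=='red': m|=((hsv[...,0]>174)&(hsv[...,1]>150)).astype(np.uint8)
    return m
def sil(cam,x,y,yaw,z0=0,dim=(48,70,22),S=8):
    c,s=np.cos(yaw),np.sin(yaw); P=[]
    for i in(-1,1):
        for j in(-1,1):
            for k in(0,1):
                a,b=i*dim[0]/2,j*dim[1]/2
                P.append(proj(cam,[x+c*a-s*b,y+s*a+c*b,z0+k*dim[2]]))
    return cv2.convexHull(np.array(P,np.float32))
def fit(cam,im,col,x,y,dim=(48,70,22),win=28,z0=0):
    m=seg(im,col); u=proj(cam,[x,y,z0+15]).astype(int)
    w=np.zeros_like(m); w[max(0,u[1]-win):u[1]+win,max(0,u[0]-win):u[0]+win]=1; m=m*w
    # fill the white marks; keep biggest component
    n,l,st,ce=cv2.connectedComponentsWithStats(m); 
    k=1+np.argmin([np.hypot(*(ce[i]-u))-0.05*st[i,4] for i in range(1,n)]); m=(l==k).astype(np.uint8)
    cs=cv2.findContours(m,0,2)[0]; m2=np.zeros_like(m); cv2.drawContours(m2,cs,-1,1,-1)
    x0,y0=u[0]-win,u[1]-win; K=4
    def cost(p):
        h=sil(cam,p[0]*10,p[1]*10,p[2],z0,dim)
        q=((h-[x0,y0]+.5)*K*16).astype(np.int32)
        a=np.zeros((2*win*K,2*win*K),np.uint8); cv2.fillConvexPoly(a,q,255,shift=4)
        a=cv2.resize(a,(2*win,2*win),interpolation=cv2.INTER_AREA)/255.
        yy=slice(y0,y0+2*win); xx=slice(x0,x0+2*win)
        return np.abs(a-m2[yy,xx]).sum()
    best=None
    for t in np.arange(0,np.pi,np.pi/8):
        rr=minimize(cost,[x/10,y/10,t],method='Nelder-Mead',options=dict(initial_simplex=np.array([[x/10,y/10,t],[x/10+.8,y/10,t],[x/10,y/10+.8,t],[x/10,y/10,t+.25]]),xatol=.005,fatol=.05))
        if best is None or rr.fun<best.fun: best=rr
    return best.x[0]*10,best.x[1]*10,(best.x[2]+np.pi/2)%np.pi-np.pi/2,best.fun,int(m2.sum())
E
python3 - <<'E'
from boxes import *
for c in("top","scene"):
    im=np.load(f"pics/{c}0.npy")
    for col,x,y in(("blue",547,396),("green",382,280),("yellow",379,-286),("red",541,-376)):
        print(c,col,np.round(fit(c,im,col,x,y),2))
im=cv2.imread("pics/scene0.png")
cv2.imwrite("pics/crop_ds.png",cv2.resize(im[190:275,170:290],None,fx=6,fy=6,interpolation=2))
E
```

```text
Traceback (most recent call last):
  File "boxes.py", line 34, in fit
    rr=minimize(cost,[x/10,y/10,t],method='Nelder-Mead',options=dict(initial_simplex=np.array([[x/10,y/10,t],[x/10+.8,y/10,t],[x/10,y/10+.8,t],[x/10,y/10,t+.25]]),xatol=.005,fatol=.05))
  File "boxes.py", line 26, in cost
    h=sil(cam,p[0]*10,p[1]*10,p[2],z0,dim)
  File "boxes.py", line 15, in sil
    P.append(proj(cam,[x+c*a-s*b,y+s*a+c*b,z0+k*dim[2]]))
             ~~~~^^^^^^^^^^^^^^^^^^^^^^^^^^^^^^^^^^^^^^^
  File "h.py", line 10, in proj
    m=optics.camera_model(cam); f=192/np.tan(np.radians(m['fov_y']/2)); V=m['view']
ValueError: time passes only in moves, steps and waits
```

View pics/crop_ds.png

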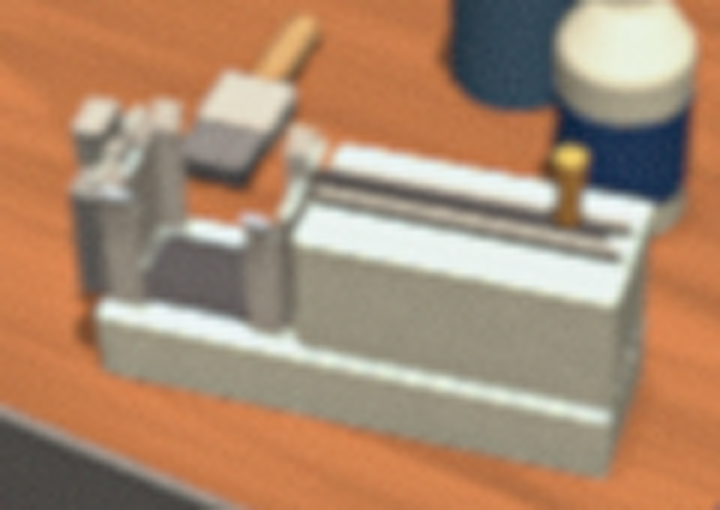

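```bash
sed -i 's/cv2.drawContours(m2,cs,-1,1,-1)/cv2.fillConvexPoly(m2,cv2.convexHull(np.vstack([c for c in cs])),1)/; s/blue=((100,130),120,60),green=((60,88),70,40),yellow=((22,34),120,80)/blue=((100,130),100,20),green=((50,100),60,10),yellow=((20,36),120,40)/' boxes.py
python3 - <<'E'
from boxes import *
for c in("top","scene"):
    im=np.load(f"pics/{c}0.npy"); o=im[...,::-1].copy(); o=cv2.resize(o,None,fx=4,fy=4,interpolation=2)
    til=[]
    for col,x,y in(("blue",547,396),("green",382,280),("yellow",379,-286),("red",541,-376)):
        f=fit(c,im,col,x,y,win=24); print(c,col,np.round(f,2))
        q=(((sil(c,*f[:3])+.5)*4)).astype(int); cv2.polylines(o,[q],True,(255,0,255),1)
        u=(proj(c,[f[0],f[1],11])*4).astype(int); til.append(o[max(u[1]-95,0):,max(0,u[0]-95):][:190,:190])
    cv2.imwrite(f"pics/fit_{c}.png",np.hstack(til))
E
python3 -c "
import cv2,numpy as np
cv2.imwrite('pics/fit1.png',np.vstack([cv2.imread('pics/fit_%s.png'%c) for c in('top','scene')]))"
```

```text
top blue [ 5.4795e+02  3.9675e+02 -1.8000e-01  6.7460e+01  4.6800e+02]
top green [386.57 283.48  -1.07  51.7  500.  ]
top yellow [ 379.09 -289.05    1.1    26.43  578.  ]
top red [ 548.6  -359.54   -0.95   33.04  525.  ]
scene blue [5.4548e+02 3.9365e+02 3.0000e-02 9.6080e+01 4.5900e+02]
scene green [382.23 278.83  -1.19  74.51 304.  ]
scene yellow [ 375.24 -293.84    1.03   41.01  259.  ]
scene red [ 546.05 -363.15   -0.94   29.45  277.  ]
```

View pics/fit1.png

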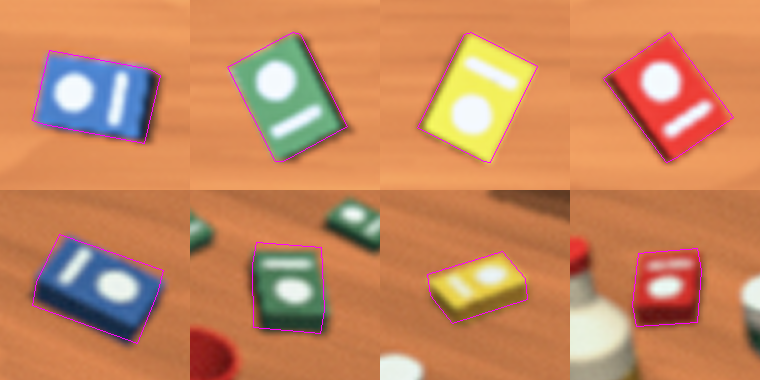

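```bash
cat > disp.py <<'E'
from h import *
from scipy.optimize import least_squares
def P(p,l): 
    x,y,t=p; c,s=np.cos(t),np.sin(t); return [x+c*l[0]-s*l[1],y+s*l[0]+c*l[1],l[2]]
top=lambda a:(170+(a[0]+.5)/6-.5,110+(a[1]+.5)/6-.5)
sc=lambda a:(170+(a[0]+.5)/6-.5,190+(a[1]+.5)/6-.5)
E
python3 - <<'E'
from disp import *
# (pix, lx, ly, z) ; lx in units of w if 'w'
T=[((80,200),1,198,108),((425,128),1,50,108),((460,292),-1,50,108),((112,358),-1,198,108)]
S=[((298,240),1,50,108),((615,303),1,198,108),((652,205),-1,198,108),((340,148),-1,50,108)]
SB=[((105,372),38,-47,0),((603,472),38,198,0),((100,302),38,-47,40),((612,415),38,198,40)]
def res(q,sets):
    r=[]
    for cam,f,L in sets:
        for px,a,b,z in L:
            lx=a*q[3] if abs(a)==1 else a
            r+=list(proj(cam,P(q[:3],(lx,b,z)))-f(px))
    for_k=[]
    return np.array(r)
np.set_printoptions(precision=2,suppress=True)
for nm,sets in(("top",[("top",top,T)]),("scene",[("scene",sc,S+SB)]),("scene top only",[("scene",sc,S)]),("both",[("top",top,T),("scene",sc,S+SB)])):
    o=least_squares(res,[620,-25,.2,34],args=(sets,)); print(nm,o.x, o.fun.reshape(-1,2).tolist() if nm!="both" else np.abs(o.fun).max())
E
```

```text
top [623.57 -26.8    0.21  34.88] [[-0.08459417882650655, -0.19701426602807715], [0.3986924591814329, 0.13241575641617942], [0.05236813967556486, -0.37695955463871655], [-0.3639641181988509, 0.43257616748309147]]
scene [622.46 -27.4    0.21  33.12] [[-0.7550763209055731, -1.2470204342686486], [0.5672471859240886, -0.682156135453539], [0.40003244075057864, -0.48641968036159255], [0.146179861786095, -1.2005137711469729], [-0.25128077027980567, -0.20071647746325993], [0.6540589675780666, 1.599312832152691], [-0.4683690965427161, 1.1201867607033762], [-0.32597947814264217, 0.6368817168767578]]
scene top only [626.75 -25.69   0.22  32.95] [[-0.8669045634994177, -0.2241653685756262], [0.7187861890140539, 0.056923703969999906], [0.31004780440923696, 0.23136641019675608], [-0.18594254224160522, -0.22045896427201228]]
both [623.01 -27.05   0.21  34.31] 1.8585412531571706
```

Dispenser pose, with both cameras agreeing to about 1 mm: (623.5, -27), yaw 0.21. Next I'll locate the tall bystanders so I can plan clearances, and write a move calculator.

```bash
cat > mv.py <<'E'
from h import *
from scipy.spatial.transform import Rotation as Ro
np.set_printoptions(precision=1,suppress=True)
def go(*wps):
    """wps: (x,y,z,psi) world TCP; prints turn(deg), shift in present tool axes"""
    o=r.get_obs(); R=Ro.from_rotvec(o['tool_rot']); p=o['eef_pos']
    tx=R.as_matrix()[:,0]; print('t',round(o['time_s'],2),'p',p,'psi',round(np.arctan2(tx[1],tx[0]),3),'F',o['wrist_force'],'op',round(o['opening'],3),'q',np.round(o['joint_pos'],2))
    for x,y,z,psi in wps:
        T=Ro.from_matrix(np.array([[np.cos(psi),np.sin(psi),0],[np.sin(psi),-np.cos(psi),0],[0,0,-1]]).astype(float))
        print('turn',(R.inv()*T).as_rotvec(degrees=True),'shift',R.inv().apply(np.array([x,y,z])-p))
E
python3 - <<'E'
from mv import *
for n,z in(("softener_mid",100),("jug_mid",82),("remover_mid",95),("mug_mid",42),("tin_mid",25),("coincup_mid",27),("brush_mid",12)):
    for c in("top","scene"):
        for d in finder.spot_point(c,n)[:1]: print(n,c,d['xy'],round(d['score'],2),atz(c,d['xy'],z))
go((500,-100,420,1.0),(548,397,420,1.44),(548,397,193,1.44))
E
```

```text
softener_mid top [133.0, 106.4] 0.93 [711.5 305.5 100. ]
softener_mid scene [303.4, 291.5] 0.88 [728.5 309.8 100. ]
jug_mid top [217.0, 212.4] 0.86 [444.4  87.4  82. ]
jug_mid scene [272.1, 199.1] 0.71 [432.1  83.1  82. ]
remover_mid top [361.4, 111.6] 0.98 [ 703.4 -276.    95. ]
remover_mid scene [113.8, 210.1] 0.93 [ 709.8 -279.    95. ]
mug_mid top [250.4, 239.2] 0.6 [378.8   3.6  42. ]
mug_mid scene [255.8, 192.3] 0.91 [379.4   1.5  42. ]
tin_mid top [345.8, 175.0] 0.55 [ 550.9 -247.4   25. ]
tin_mid scene [157.5, 197.8] 0.73 [ 535.7 -267.    25. ]
coincup_mid top [151.3, 181.3] 0.66 [529.3 269.   27. ]
coincup_mid scene [314.5, 255.7] 0.77 [536.1 265.3  27. ]
brush_mid top [288.7, 206.2] 0.56 [467.5 -96.9  12. ]
brush_mid scene [212.6, 206.8] 0.61 [476.1 -99.6  12. ]
t 1.75 p [ 210.7 -588.4  404.8] psi 0.344 F [-0.  -0.2 -1.2] op 0.997 q [-1.3  0.5  1.6  0.   1.1 -0.1]
turn [  0.    0.  -37.6] shift [ 437.  -362.3  -15.3]
turn [  0.    0.  -62.8] shift [ 649.7 -814.   -15.3]
turn [  0.    0.  -62.8] shift [ 649.7 -814.1  211.7]
```

Request:
move_arm(
  increments=[
    [[0,0,-10],[60,-50,-15],0],
    [[0,0,-20],[120,-100,-15],0],
    [[0,0,-30],[180,-150,-15],0],
    [[0,0,-37],[240,-200,-15],0],
    [[0,0,-37],[290,-245,-15],0],
    [[0,0,-37],[340,-290,-15],0],
    [[0,0,-37],[390,-330,-15],0],
    [[0,0,-37],[437,-362,-15],0],
    [[0,0,-45],[470,-420,-15],0],
    [[0,0,-55],[500,-480,-15],0],
    [[0,0,-62.8],[525,-540,-15],0],
    [[0,0,-62.8],[550,-600,-15],0],
  ],
)

```text
time_s: 3.25
eef_pos: [518.0, 86.5, 419.8]
tool_rot: [2.36, 2.073, 0.001]
wrist_force: [1.5, -0.2, 0.9]
opening: 1.002
```

Run:
```python
from mv import *
go((548,397,420,1.44),(548,397,260,1.44))
```

```text
t 3.25 p [518.   86.5 419.8] psi 1.442 F [ 1.5 -0.2  0.9] op 1.002 q [ 0.   0.3  1.8 -0.   1.   0.2]
turn [0.  0.  0.1] shift [311.8 -10.1  -0.2]
turn [0.  0.  0.1] shift [311.8 -10.2 159.8]
```

Request:
move_arm(
  increments=[
    [[0,0,0],[60,-2,0],0],
    [[0,0,0],[120,-4,0],0],
    [[0,0,0],[180,-6,0],0],
    [[0,0,0],[240,-8,0],0],
    [[0,0,0],[290,-10,30],0],
    [[0,0,0],[312,-10,80],0],
    [[0,0,0],[312,-10,135],0],
    [[0,0,0],[312,-10,160],0],
    [[0,0,0],[312,-10,160],0],
  ],
)

```text
time_s: 4.38
eef_pos: [548.1, 397.1, 257.9]
tool_rot: [-2.36, -2.074, 0.005]
wrist_force: [0.1, 0.5, -0.1]
opening: 0.998
```

Run:
```python
from mv import *
go((548,397,193,1.44))
a=optics.camera("top");b=optics.camera("scene")
u=proj("top",[548,397,50]).astype(int);v=proj("scene",[548,397,50]).astype(int)
o=[cv2.resize(i[w[1]-30:w[1]+50,w[0]-50:w[0]+40,::-1],None,fx=4,fy=4,interpolation=2) for i,w in((a,u),(b,v))]
cv2.imwrite("pics/b1.png",np.hstack(o))
```

```text
t 4.38 p [548.1 397.1 257.9] psi 1.442 F [ 0.1  0.5 -0.1] op 0.998 q [ 0.5  0.7  1.6 -0.   0.9  0.7]
turn [-0.1  0.1  0.1] shift [-0.   0.1 64.9]
```

View pics/b1.png

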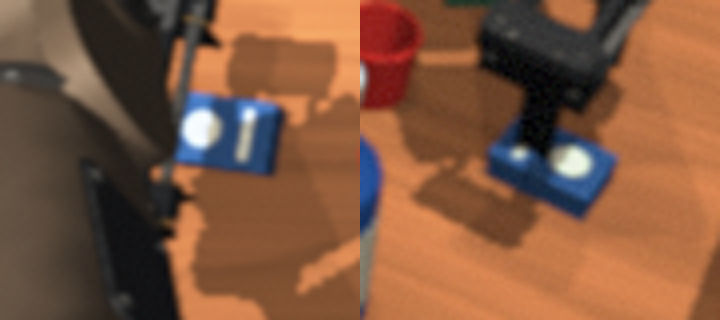

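The jaws straddle the blue box, so I'll descend and close.

Request:
move_arm(
  increments=[
    [[0,0,0],[0,0,40],0],
    [[0,0,0],[0,0,65],0],
    [[0,0,0],[0,0,65],0],
    [[0,0,0],[0,0,65],1],
    [[0,0,0],[0,0,65],1],
    [[0,0,0],[0,0,65],1],
    [[0,0,0],[0,0,65],1],
    [[0,0,0],[0,0,65],1],
    [[0,0,0],[0,0,65],1],
  ],
)

```text
time_s: 5.6
eef_pos: [548.7, 397.4, 195.9]
tool_rot: [2.36, 2.073, 0.002]
wrist_force: [0.0, 0.5, 1.3]
opening: 0.502
```

Run:
```python
from mv import *
go((548,397,420,1.44),(623.5,-27,420,1.78))
```

```text
t 5.6 p [548.7 397.4 195.9] psi 1.442 F [0.  0.5 1.3] op 0.502 q [ 0.5  0.8  1.6 -0.   0.8  0.7]
turn [ 0.1 -0.   0.1] shift [  -0.3   -0.3 -224.1]
turn [  0.1  -0.  -19.4] shift [-411.1  129.1 -224.2]
```

Request:
move_arm(
  increments=[
    [[0,0,0],[0,0,-60],1],
    [[0,0,0],[0,0,-120],1],
    [[0,0,0],[0,0,-180],1],
    [[0,0,0],[-20,6,-224],1],
    [[0,0,-4],[-78,24,-224],1],
    [[0,0,-8],[-136,42,-224],1],
    [[0,0,-12],[-194,60,-224],1],
    [[0,0,-16],[-252,78,-224],1],
    [[0,0,-19.4],[-310,96,-224],1],
    [[0,0,-19.4],[-365,114,-224],1],
    [[0,0,-19.4],[-411,129,-224],1],
    [[0,0,-19.4],[-411,129,-224],1],
  ],
)

```text
time_s: 7.1
eef_pos: [623.7, -30.1, 419.4]
tool_rot: [1.981, 2.437, 0.001]
wrist_force: [-0.0, -0.3, -0.5]
opening: 0.503
```

Run:
```python
from mv import *
go((623.5,-27,340,1.78),(623.5,-27,238,1.78))
```

```text
t 7.1 p [623.7 -30.1 419.4] psi 1.776 F [-0.  -0.3 -0.5] op 0.503 q [-0.1  0.5  1.5  0.   1.1 -0.4]
turn [ 0.1  0.  -0.2] shift [ 3.1  0.4 79.4]
turn [ 0.1  0.  -0.2] shift [  3.1   0.3 181.4]
```

Request:
move_arm(
  increments=[
    [[0,0,-0.2],[3,0.4,50],1],
    [[0,0,-0.2],[3,0.4,92],1],
    [[0,0,-0.2],[3,0.4,92],1],
    [[0,0,-0.2],[3,0.4,92],1],
  ],
)

```text
time_s: 7.6
eef_pos: [623.9, -26.6, 328.9]
tool_rot: [1.975, 2.44, 0.003]
wrist_force: [0.0, 0.1, -1.2]
opening: 0.504
```

Run:
```python
from mv import *
go((623.5,-27,238,1.78))
a=optics.camera("top");b=optics.camera("scene"); np.save("pics/t2.npy",a);np.save("pics/s2.npy",b)
u=proj("top",[623,-27,120]).astype(int);v=proj("scene",[623,-27,100]).astype(int)
o=[cv2.resize(i[w[1]-45:w[1]+45,w[0]-45:w[0]+45,::-1],None,fx=4.4,fy=4.4,interpolation=2) for i,w in((a,u),(b,v))]
cv2.imwrite("pics/b2.png",np.hstack(o))
```

```text
t 7.6 p [623.9 -26.6 328.9] psi 1.78 F [ 0.   0.1 -1.2] op 0.504 q [-0.1  0.6  1.6  0.   0.9 -0.4]
turn [0.2 0.  0. ] shift [-0.3 -0.8 90.9]
```

View pics/b2.png

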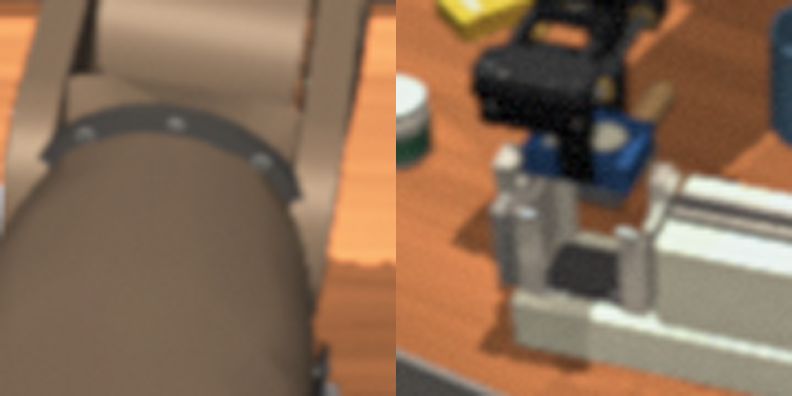

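Run:
```python
from boxes import *
from mv import *
from disp import P
im=np.load("pics/s2.npy")
f=fit("scene",im,"blue",623.9,-26.6,win=24,z0=132.9); print(np.round(f,2))
o=cv2.resize(im[...,::-1],None,fx=6,fy=6,interpolation=2)
D=(623.5,-27,.21)
dr=lambda pts,c:cv2.polylines(o,[((np.array([proj("scene",P(D,q)) for q in pts])+.5)*6).astype(int)],True,c,1)
dr([(-27,-38,40),(27,-38,40),(27,38,40),(-27,38,40)],(0,255,0))
dr([(-27,-38,102),(27,-38,102),(27,38,102),(-27,38,102)],(0,255,255))
dr([(38,-47,0),(38,198,0),(38,198,40),(38,-47,40)],(255,255,0))
dr([(34.5,50,108),(34.5,198,108),(-34.5,198,108),(-34.5,50,108)],(255,255,0))
cv2.polylines(o,[((sil("scene",623.9,-26.6,.21,132.9)+.5)*6).astype(int)],True,(255,0,255),1)
cv2.polylines(o,[((sil("scene",*f[:3],132.9)+.5)*6).astype(int)],True,(0,0,255),1)
u=(proj("scene",[610,20,80])*6).astype(int)
cv2.imwrite("pics/ov2.png",o[u[1]-290:u[1]+270,u[0]-390:u[0]+390])
```

```text
[609.7 -15.1  -1.  195.8 222. ]
```

View pics/ov2.png

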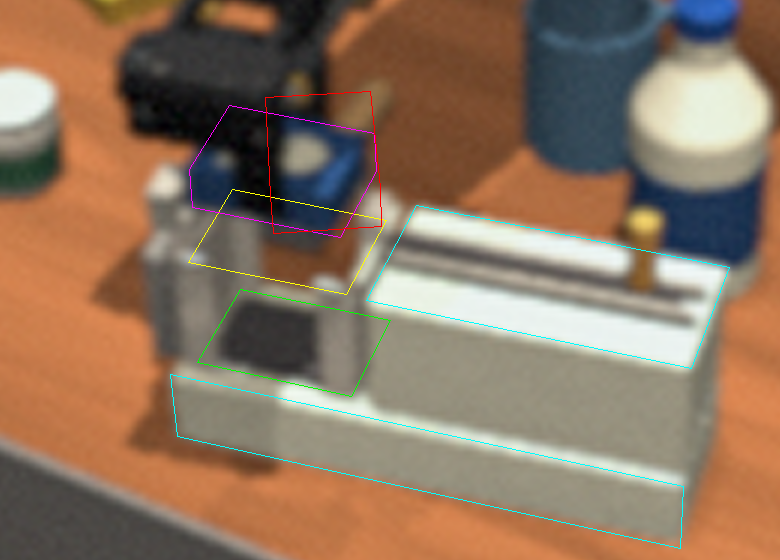

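Run:
```python
from boxes import *
from disp import P
im=np.load("pics/s2.npy"); K=14
o=cv2.resize(im[...,::-1],None,fx=K,fy=K,interpolation=2); o=np.clip(o*1.5,0,255).astype(np.uint8)
def box(x,y,t,z0,c):
    for z in(z0,z0+22):
        q=np.array([proj("scene",P((x,y,t),(a,b,z))) for a,b in((24,35),(-24,35),(-24,-35),(24,-35))])
        cv2.polylines(o,[((q+.5)*K).astype(int)],True,c,1)
box(623.9,-26.6,.21,132.9,(255,0,255))
u=(proj("scene",[623,-27,135])*K).astype(int)
cv2.imwrite("pics/ov3.png",o[u[1]-250:u[1]+260,u[0]-320:u[0]+320])
```

```text
(no output)
```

View pics/ov3.png

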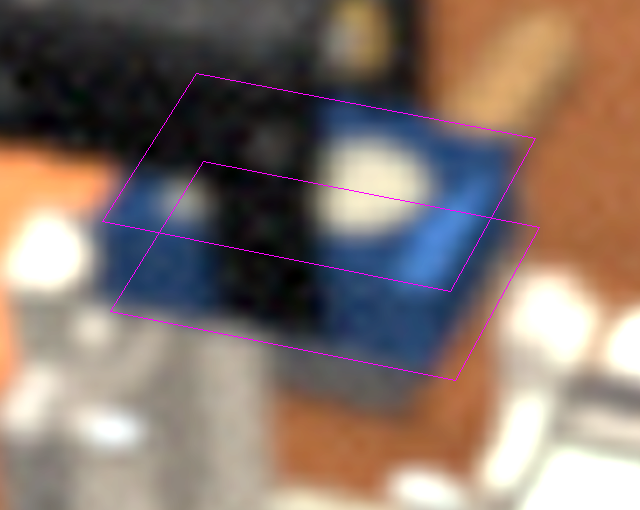

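Run:
```python
from h import *
im=np.load("pics/s2.npy"); u=proj("scene",[623,-27,130]).astype(int)
o=cv2.resize(im[u[1]-26:u[1]+26,u[0]-32:u[0]+38,::-1],None,fx=11,fy=11,interpolation=4); cv2.imwrite("pics/ov4.png",np.clip(o*1.3,0,255))
```

```text
[ WARN:0@0.049] global loadsave.cpp:1063 imwrite_ Unsupported depth image for selected encoder is fallbacked to CV_8U.
```

View pics/ov4.png

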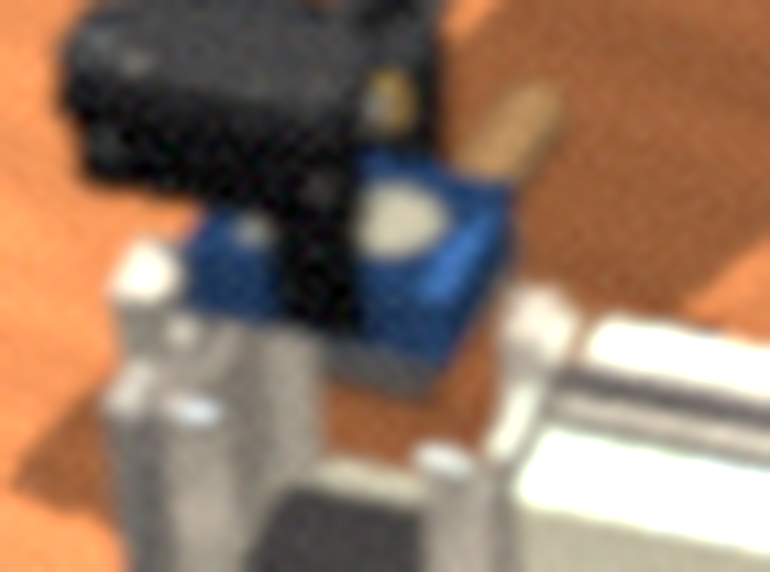

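The gray patch behind the box is just the brush head. The held blue box sits about 2.5 mm toward -y of the grip centre, so I'll correct for that and lower in stages, watching the force.

Request:
move_arm(
  increments=[
    [[0,0,0],[2.2,-0.5,10],1],
    [[0,0,0],[2.2,-0.5,18],1],
    [[0,0,0],[2.2,-0.5,24],1],
    [[0,0,0],[2.2,-0.5,30],1],
    [[0,0,0],[2.2,-0.5,36],1],
    [[0,0,0],[2.2,-0.5,36],1],
  ],
)

```text
time_s: 8.45
eef_pos: [623.0, -24.7, 292.8]
tool_rot: [1.976, 2.44, 0.003]
wrist_force: [-1.0, -0.3, -0.5]
opening: 0.505
```

Run:
```python
from mv import *
go((623.5,-27,238,1.78))
im=optics.camera("scene"); u=proj("scene",[623,-27,100]).astype(int)
o=cv2.resize(im[u[1]-26:u[1]+26,u[0]-32:u[0]+38,::-1],None,fx=11,fy=11,interpolation=2); cv2.imwrite("pics/b3.png",cv2.convertScaleAbs(o,alpha=1.3))
```

```text
t 8.45 p [623.  -24.7 292.8] psi 1.78 F [-1.  -0.3 -0.5] op 0.505 q [-0.1  0.6  1.7  0.   0.8 -0.4]
turn [0.2 0.  0. ] shift [-2.3 -0.2 54.8]
```

View pics/b3.png

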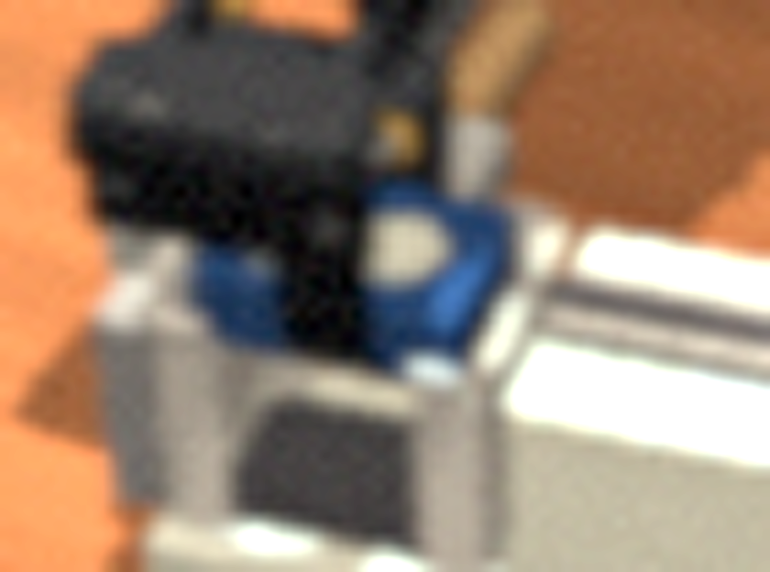

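The box is inside the mouth with no contact force, so I'll continue down and release just above the floor.

Request:
move_arm(
  increments=[
    [[0,0,0],[0,0,14],1],
    [[0,0,0],[0,0,27],1],
    [[0,0,0],[0,0,39],1],
    [[0,0,0],[0,0,50],1],
    [[0,0,0],[0,0,54],1],
    [[0,0,0],[0,0,54],1],
    [[0,0,0],[0,0,54],1],
  ],
)

```text
time_s: 9.38
eef_pos: [623.4, -24.7, 239.5]
tool_rot: [1.975, 2.439, 0.004]
wrist_force: [0.4, 0.3, -0.1]
opening: 0.504
```

Request:
move_arm(
  increments=[
    [[0,0,0],[0,0,0],0.3],
    [[0,0,0],[0,0,0],0.3],
    [[0,0,0],[0,0,0],0.3],
    [[0,0,0],[0,0,-40],0.3],
    [[0,0,0],[0,0,-90],0.3],
    [[0,0,0],[0,0,-150],0.3],
    [[0,0,0],[0,0,-180],0],
    [[0,0,0],[0,0,-180],0],
  ],
)

```text
time_s: 10.38
eef_pos: [622.4, -24.7, 422.1]
tool_rot: [1.972, 2.436, 0.008]
wrist_force: [-0.5, 0.7, 0.4]
opening: 0.854
```

Run:
```python
from mv import *
print(-1.1+np.pi/2)
go((384.5,281,420,.48),(384.5,281,250,.48))
im=optics.camera("scene"); u=proj("scene",[623,-27,100]).astype(int)
o=cv2.resize(im[u[1]-26:u[1]+26,u[0]-32:u[0]+38,::-1],None,fx=11,fy=11,interpolation=2); cv2.imwrite("pics/b4.png",cv2.convertScaleAbs(o,alpha=1.3))
```

```text
0.47079632679489647
t 10.38 p [622.4 -24.7 422.1] psi 1.78 F [-0.5  0.7  0.4] op 0.854 q [-0.1  0.5  1.5  0.   1.1 -0.4]
turn [ 0.5 -0.2 74.5] shift [ 348.5 -169.2   -0.3]
turn [ 0.5 -0.2 74.5] shift [ 348.9 -170.6  169.7]
```

View pics/b4.png

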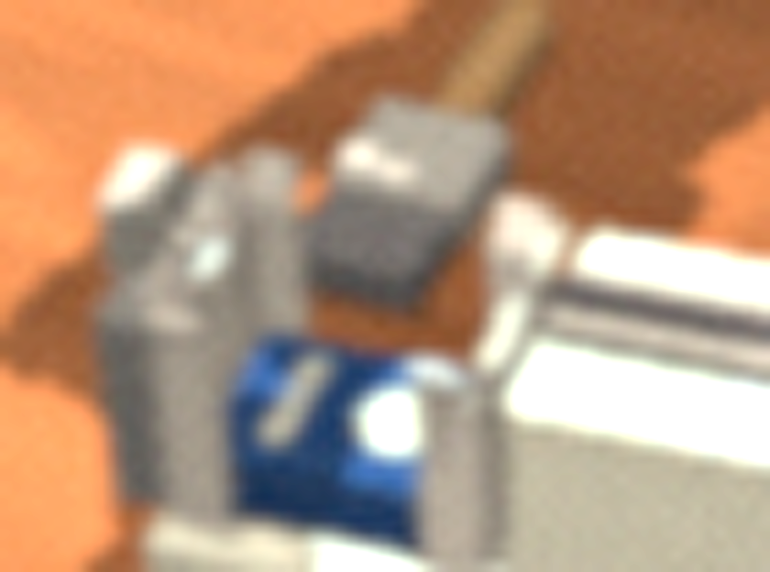

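Blue lies flat on the column floor. Green is next.

Request:
move_arm(
  increments=[
    [[0,0,10],[50,-24,0],0],
    [[0,0,20],[100,-48,0],0],
    [[0,0,30],[150,-73,0],0],
    [[0,0,40],[200,-97,0],0],
    [[0,0,50],[250,-121,0],0],
    [[0,0,60],[300,-146,0],0],
    [[0.5,0,70],[348,-169,0],0],
    [[0.5,-0.2,74.5],[349,-170,40],0],
    [[0.5,-0.2,74.5],[349,-170,90],0],
    [[0.5,-0.2,74.5],[349,-170.5,140],0],
    [[0.5,-0.2,74.5],[349,-170.5,170],0],
    [[0.5,-0.2,74.5],[349,-170.5,170],0],
  ],
)

```text
time_s: 11.92
eef_pos: [383.4, 280.8, 246.1]
tool_rot: [3.051, 0.747, -0.014]
wrist_force: [-0.3, -0.2, 0.2]
opening: 0.999
```

Run:
```python
from mv import *
go((384.5,281,193,.48))
a=optics.camera("top");b=optics.camera("scene")
u=proj("top",[384,281,50]).astype(int);v=proj("scene",[384,281,50]).astype(int)
o=[cv2.resize(i[w[1]-40:w[1]+40,w[0]-45:w[0]+45,::-1],None,fx=4,fy=4,interpolation=2) for i,w in((a,u),(b,v))]
cv2.imwrite("pics/g1.png",np.hstack(o))
```

```text
t 11.93 p [383.4 280.8 246.1] psi 0.48 F [-0.3 -0.2  0.2] op 0.999 q [0.5 0.5 2.1 0.  0.6 1.6]
turn [-0.1  0.5 -0. ] shift [ 1.5  0.4 53.1]
```

View pics/g1.png

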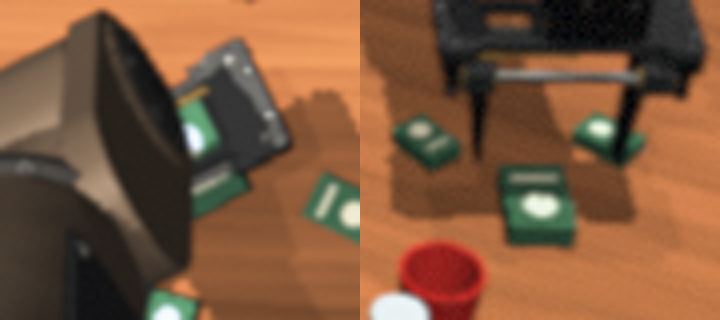

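Request:
move_arm(
  increments=[
    [[0,0.5,0],[1.5,0.4,30],0],
    [[0,0.5,0],[1.5,0.4,52],0],
    [[0,0.5,0],[1.5,0.4,53],0],
    [[0,0.5,0],[1.5,0.4,53],1],
    [[0,0.5,0],[1.5,0.4,53],1],
    [[0,0.5,0],[1.5,0.4,53],1],
    [[0,0.5,0],[1.5,0.4,53],1],
    [[0,0.5,0],[1.5,0.4,53],1],
    [[0,0.5,0],[1.5,0.4,53],1],
  ],
)

```text
time_s: 13.15
eef_pos: [385.3, 281.5, 195.7]
tool_rot: [-3.049, -0.746, -0.007]
wrist_force: [-0.1, -0.5, 2.4]
opening: 0.503
```

Run:
```python
from mv import *
go((384,281,420,.48),(623.5,-27,420,1.78))
```

```text
t 13.15 p [385.3 281.5 195.7] psi 0.48 F [-0.1 -0.5  2.4] op 0.503 q [0.5 0.6 2.1 0.  0.4 1.6]
turn [-0.1 -0.3  0. ] shift [  -0.2   -0.5 -224.3]
turn [  0.1  -0.3 -74.5] shift [  70.   383.3 -224.5]
```

Request:
move_arm(
  increments=[
    [[0,0,0],[0,0,-60],1],
    [[0,0,0],[0,0,-120],1],
    [[0,0,0],[0,0,-180],1],
    [[0,0,-5],[3,20,-224],1],
    [[0,0,-15],[13,75,-224],1],
    [[0,0,-25],[23,130,-224],1],
    [[0,0,-35],[33,185,-224],1],
    [[0,0,-45],[43,240,-224],1],
    [[0,0,-55],[53,295,-224],1],
    [[0,0,-65],[63,345,-224],1],
    [[0,-0.3,-74.5],[70,383,-224],1],
    [[0,-0.3,-74.5],[70,383,-224],1],
  ],
)

```text
time_s: 14.65
eef_pos: [624.3, -28.8, 418.5]
tool_rot: [1.978, 2.44, -0.0]
wrist_force: [-0.4, 0.6, -0.6]
opening: 0.503
```

Run:
```python
from mv import *
go((623.5,-25.5,325,1.78))
```

```text
t 14.65 p [624.3 -28.8 418.5] psi 1.779 F [-0.4  0.6 -0.6] op 0.503 q [-0.1  0.5  1.5 -0.   1.1 -0.4]
turn [ 0.   0.1 -0.1] shift [ 3.5 -0.2 93.5]
```

Request:
move_arm(
  increments=[
    [[0,0,0],[3.5,-0.2,50],1],
    [[0,0,0],[3.5,-0.2,93],1],
    [[0,0,0],[3.5,-0.2,93],1],
    [[0,0,0],[3.5,-0.2,93],1],
  ],
)

```text
time_s: 15.15
eef_pos: [623.7, -25.1, 327.1]
tool_rot: [1.977, 2.438, 0.001]
wrist_force: [0.1, 0.8, -0.2]
opening: 0.504
```

```bash
cat > ovl.py <<'E'
from boxes import *
from disp import P
from mv import go
def ovl(name,c=(255,0,255),K=14,drop=195.7):
    im=optics.camera("scene"); o=cv2.resize(im[...,::-1],None,fx=K,fy=K,interpolation=2); o=np.clip(o*1.4,0,255).astype(np.uint8)
    ob=r.get_obs()['eef_pos']; x,y=ob[:2]; z0=ob[2]-drop
    for z in(z0,z0+22):
        q=np.array([proj("scene",P((x,y,.21),(a,b,z))) for a,b in((24,35),(-24,35),(-24,-35),(24,-35))])
        cv2.polylines(o,[((q+.5)*K).astype(int)],True,c,1)
    u=(proj("scene",[x,y,z0])*K).astype(int)
    cv2.imwrite(name,o[u[1]-250:u[1]+260,u[0]-320:u[0]+320])
E
python3 - <<'E'
from ovl import *
go((623.5,-25.5,293,1.78)); ovl("pics/g2.png")
E
```

```text
t 15.15 p [623.7 -25.1 327.1] psi 1.779 F [ 0.1  0.8 -0.2] op 0.504 q [-0.1  0.6  1.6 -0.   0.9 -0.3]
turn [ 0.1  0.1 -0.1] shift [-0.3 -0.3 34.1]
```

View pics/g2.png

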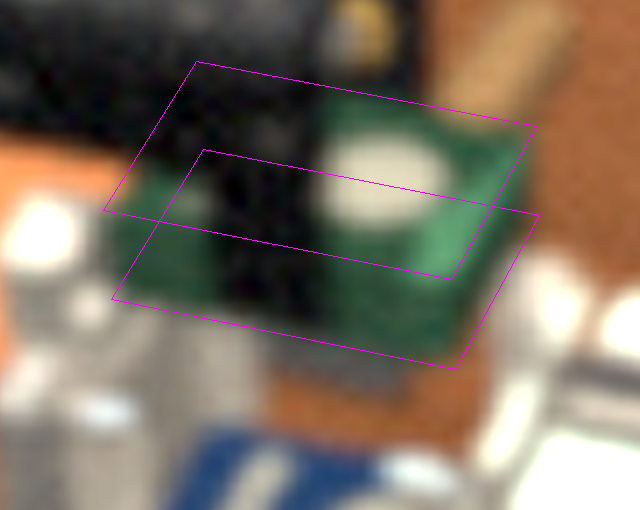

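Green sits centred on the grip, so the target is tool y of about -27. Lowering.

Request:
move_arm(
  increments=[
    [[0,0,0],[-1.8,-0.3,10],1],
    [[0,0,0],[-1.8,-0.3,18],1],
    [[0,0,0],[-1.8,-0.3,26],1],
    [[0,0,0],[-1.8,-0.3,34],1],
    [[0,0,0],[-1.8,-0.3,34],1],
  ],
)

```text
time_s: 15.82
eef_pos: [623.9, -27.0, 292.7]
tool_rot: [1.977, 2.438, 0.001]
wrist_force: [0.1, -0.1, -0.3]
opening: 0.499
```

Run:
```python
from ovl import *
go((623.5,-27,261,1.78)); ovl("pics/g3.png")
```

```text
t 15.82 p [623.9 -27.  292.7] psi 1.779 F [ 0.1 -0.1 -0.3] op 0.499 q [-0.1  0.6  1.7 -0.   0.8 -0.4]
turn [ 0.1  0.1 -0.1] shift [ 0.1 -0.4 31.7]
```

View pics/g3.png

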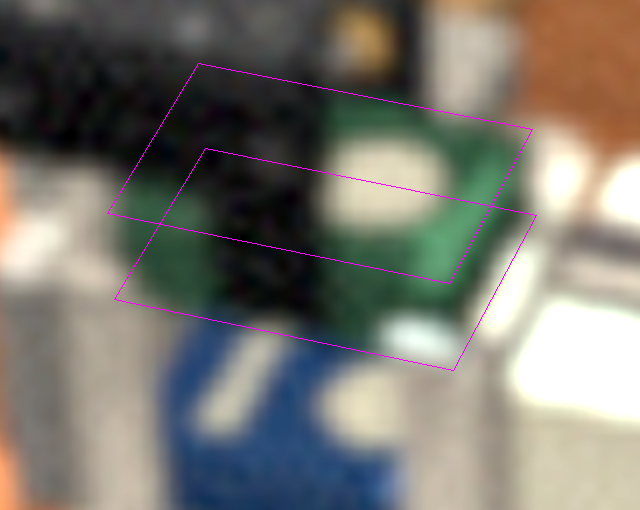

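Request:
move_arm(
  increments=[
    [[0,0,0],[0,-0.3,12],1],
    [[0,0,0],[0,-0.3,22],1],
    [[0,0,0],[0,-0.3,31],1],
    [[0,0,0],[0,-0.3,32],1],
    [[0,0,0],[0,-0.3,32],1],
  ],
)

```text
time_s: 16.5
eef_pos: [623.8, -27.2, 261.2]
tool_rot: [1.977, 2.438, 0.001]
wrist_force: [1.0, 0.8, -0.1]
opening: 0.503
```

Request:
move_arm(
  increments=[
    [[0,0,0],[0,0,1],0.3],
    [[0,0,0],[0,0,1],0.3],
    [[0,0,0],[0,0,1],0.3],
    [[0,0,0],[0,0,-40],0.3],
    [[0,0,0],[0,0,-90],0.3],
    [[0,0,0],[0,0,-140],0.3],
    [[0,0,0],[0,0,-158],0],
    [[0,0,0],[0,0,-158],0],
  ],
)

```text
time_s: 17.5
eef_pos: [623.2, -26.9, 420.6]
tool_rot: [1.975, 2.436, 0.004]
wrist_force: [-0.5, -0.3, -0.7]
opening: 0.854
```

Run:
```python
from mv import *
go((377.5,-291,420,2.65),(377.5,-291,250,2.65))
im=optics.camera("scene"); u=proj("scene",[623,-27,100]).astype(int)
o=cv2.resize(im[u[1]-26:u[1]+26,u[0]-32:u[0]+38,::-1],None,fx=11,fy=11,interpolation=2); cv2.imwrite("pics/g4.png",cv2.convertScaleAbs(o,alpha=1.3))
```

```text
t 17.5 p [623.2 -26.9 420.6] psi 1.779 F [-0.5 -0.3 -0.7] op 0.854 q [-0.1  0.5  1.5 -0.   1.1 -0.4]
turn [  0.2   0.3 -49.9] shift [-207.6 -295.    -0.4]
turn [  0.2   0.3 -49.9] shift [-207.2 -295.9  169.6]
```

View pics/g4.png

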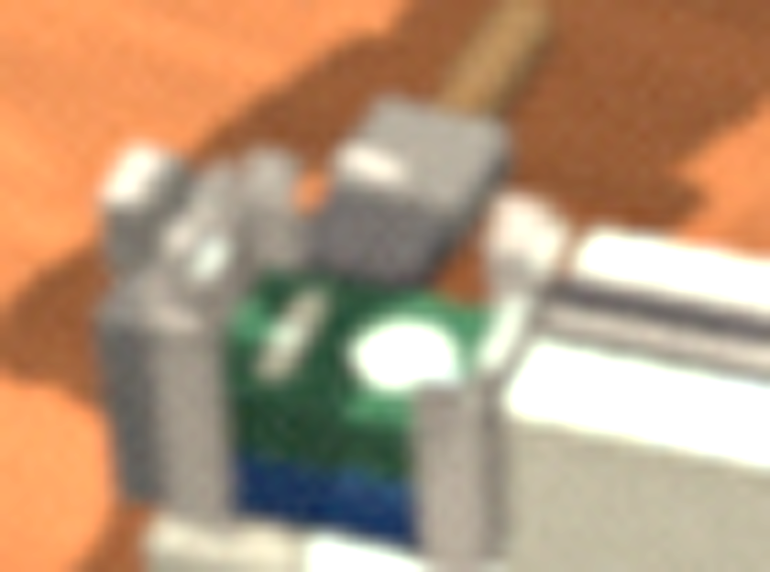

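Green lies flat on blue. Now yellow.

Request:
move_arm(
  increments=[
    [[0,0,-8],[-33,-47,0],0],
    [[0,0,-16],[-66,-94,0],0],
    [[0,0,-24],[-100,-142,0],0],
    [[0,0,-32],[-133,-190,0],0],
    [[0,0,-40],[-166,-236,0],0],
    [[0.2,0.3,-50],[-198,-280,0],0],
    [[0.2,0.3,-50],[-207,-295,30],0],
    [[0.2,0.3,-50],[-207,-296,80],0],
    [[0.2,0.3,-50],[-207,-296,130],0],
    [[0.2,0.3,-50],[-207,-296,170],0],
    [[0.2,0.3,-50],[-207,-296,170],0],
    [[0.2,0.3,-50],[-207,-296,170],0],
  ],
)

```text
time_s: 19.05
eef_pos: [377.0, -290.9, 249.2]
tool_rot: [-0.761, -3.045, -0.0]
wrist_force: [-0.1, -0.6, 0.3]
opening: 1.002
```

Run:
```python
from mv import *
go((377.5,-291,193,2.65))
b=optics.camera("scene")
v=proj("scene",[377,-291,50]).astype(int)
cv2.imwrite("pics/y1.png",cv2.resize(b[v[1]-40:v[1]+40,v[0]-45:v[0]+45,::-1],None,fx=6,fy=6,interpolation=2))
```

```text
t 19.05 p [ 377.  -290.9  249.2] psi 2.652 F [-0.1 -0.6  0.3] op 1.002 q [-0.8  0.5  2.1 -0.   0.6 -1.9]
turn [-0.  -0.2  0.1] shift [-0.7  0.2 56.2]
```

View pics/y1.png

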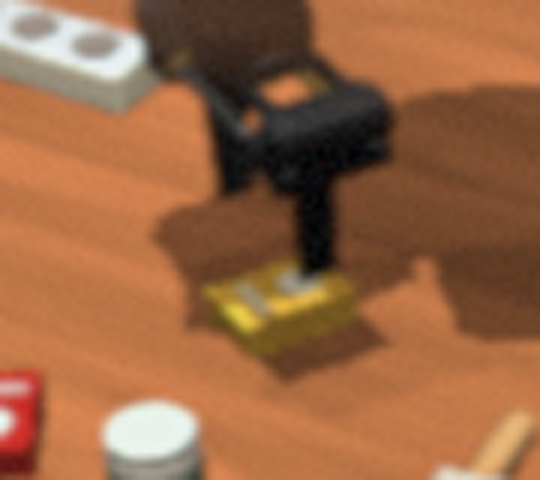

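Request:
move_arm(
  increments=[
    [[0,0,0],[-0.7,0.2,32],0],
    [[0,0,0],[-0.7,0.2,56],0],
    [[0,0,0],[-0.7,0.2,56],0],
    [[0,0,0],[-0.7,0.2,56],1],
    [[0,0,0],[-0.7,0.2,56],1],
    [[0,0,0],[-0.7,0.2,56],1],
    [[0,0,0],[-0.7,0.2,56],1],
    [[0,0,0],[-0.7,0.2,56],1],
    [[0,0,0],[-0.7,0.2,56],1],
  ],
)

```text
time_s: 20.23
eef_pos: [377.7, -291.1, 193.8]
tool_rot: [-0.762, -3.046, 0.001]
wrist_force: [-0.2, 0.1, 2.6]
opening: 0.505
```

Run:
```python
from mv import *
go((377,-291,420,2.65),(623.5,-27,420,1.78))
```

```text
t 20.23 p [ 377.7 -291.1  193.8] psi 2.652 F [-0.2  0.1  2.6] op 0.505 q [-0.8  0.6  2.1 -0.   0.4 -1.9]
turn [-0.1 -0.1  0.1] shift [   0.9   -0.4 -226.2]
turn [-0.1 -0.1 49.9] shift [ -92.3  348.5 -226.7]
```

Request:
move_arm(
  increments=[
    [[0,0,0],[0,0,-60],1],
    [[0,0,0],[0,0,-120],1],
    [[0,0,0],[0,0,-180],1],
    [[0,0,3],[-4,18,-226],1],
    [[0,0,11],[-18,72,-226],1],
    [[0,0,20],[-33,128,-226],1],
    [[0,0,28],[-47,184,-226],1],
    [[0,0,36],[-62,240,-226],1],
    [[0,0,44],[-78,296,-226],1],
    [[0,0,49.9],[-90,340,-226],1],
    [[0,0,49.9],[-92,348.5,-226],1],
    [[0,0,49.9],[-92,348.5,-226],1],
  ],
)

```text
time_s: 21.72
eef_pos: [623.1, -26.7, 418.8]
tool_rot: [-1.973, -2.442, 0.003]
wrist_force: [-0.1, -0.1, -0.8]
opening: 0.503
```

Run:
```python
from mv import *
go((623.5,-27,326,1.78))
```

```text
t 21.73 p [623.1 -26.7 418.8] psi 1.783 F [-0.1 -0.1 -0.8] op 0.503 q [-0.1  0.5  1.5 -0.   1.1 -0.4]
turn [-0.2 -0.   0.1] shift [-0.4  0.6 92.8]
```

Request:
move_arm(
  increments=[
    [[0,0,0],[-0.3,0.4,50],1],
    [[0,0,0],[-0.3,0.4,93],1],
    [[0,0,0],[-0.3,0.4,93],1],
    [[0,0,0],[-0.3,0.4,93],1],
  ],
)

```text
time_s: 22.22
eef_pos: [623.4, -27.7, 327.5]
tool_rot: [-1.975, -2.443, 0.002]
wrist_force: [-0.3, -0.5, -0.4]
opening: 0.505
```

Run:
```python
from ovl import *
go((623.5,-27,293,1.78)); ovl("pics/y2.png",drop=193.8)
```

```text
t 22.23 p [623.4 -27.7 327.5] psi 1.782 F [-0.3 -0.5 -0.4] op 0.505 q [-0.1  0.6  1.6 -0.   0.9 -0.4]
turn [-0.1  0.   0.1] shift [ 0.7  0.3 34.5]
```

View pics/y2.png

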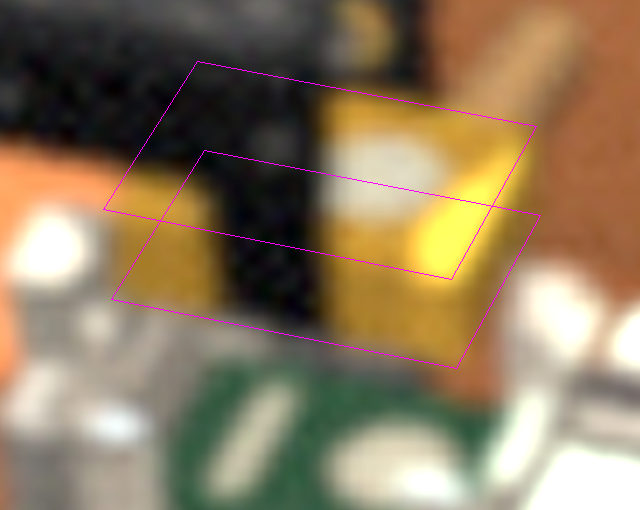

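Yellow is centred on the grip too. Lowering.

Request:
move_arm(
  increments=[
    [[0,0,0],[0.5,0.3,10],1],
    [[0,0,0],[0.5,0.3,18],1],
    [[0,0,0],[0.5,0.3,25],1],
    [[0,0,0],[0.5,0.3,32],1],
    [[0,0,0],[0.5,0.3,38],1],
    [[0,0,0],[0.5,0.3,44],1],
    [[0,0,0],[0.5,0.3,47],1],
    [[0,0,0],[0.5,0.3,47],1],
  ],
)

```text
time_s: 23.28
eef_pos: [623.6, -27.0, 280.7]
tool_rot: [1.975, 2.443, -0.001]
wrist_force: [0.6, 0.2, -0.9]
opening: 0.506
```

Request:
move_arm(
  increments=[
    [[0,0,0],[0,0,1],0.3],
    [[0,0,0],[0,0,1],0.3],
    [[0,0,0],[0,0,1],0.3],
    [[0,0,0],[0,0,-40],0.3],
    [[0,0,0],[0,0,-90],0.3],
    [[0,0,0],[-60,-50,-130],0.3],
    [[0,0,0],[-100,-100,-138],0.3],
    [[0,0,0],[-100,-150,-138],0],
    [[0,0,0],[-100,-200,-138],0],
  ],
)

```text
time_s: 24.4
eef_pos: [447.3, -167.7, 419.2]
tool_rot: [1.975, 2.442, -0.001]
wrist_force: [0.2, -1.3, -0.5]
opening: 0.852
```

Run:
```python
from mv import *
go()
out=[]
for c,w,h,K in(("scene",75,52,7),("top",70,45,7)):
    im=optics.camera(c); np.save(f"pics/{c}5.npy",im); u=proj(c,[610,20,100]).astype(int)
    cv2.imwrite(f"pics/y4{c}.png",cv2.resize(im[u[1]-h//2-10:u[1]+h,u[0]-w//2-15:u[0]+w//2+25,::-1],None,fx=K,fy=K,interpolation=2))
    for t,z in(("bolt_knob",140),("keeper",115)):
        for d in finder.spot_point(c,t)[:1]: print(t,c,d['xy'],round(d['score'],2),atz(c,d['xy'],z))
```

```text
t 24.4 p [ 447.3 -167.7  419.2] psi 1.781 F [ 0.2 -1.3 -0.5] op 0.852 q [-0.5  0.3  1.9 -0.   1.  -0.7]
bolt_knob scene [268.4, 222.4] 0.79 [591.9 149.2 140. ]
keeper scene [189.6, 210.7] 0.75 [627.2 -74.9 115. ]
bolt_knob top [195.9, 152.9] 0.68 [584.1 136.1 140. ]
keeper top [196.2, 152.2] 0.71 [591. 139. 115.]
```

View pics/y4scene.png

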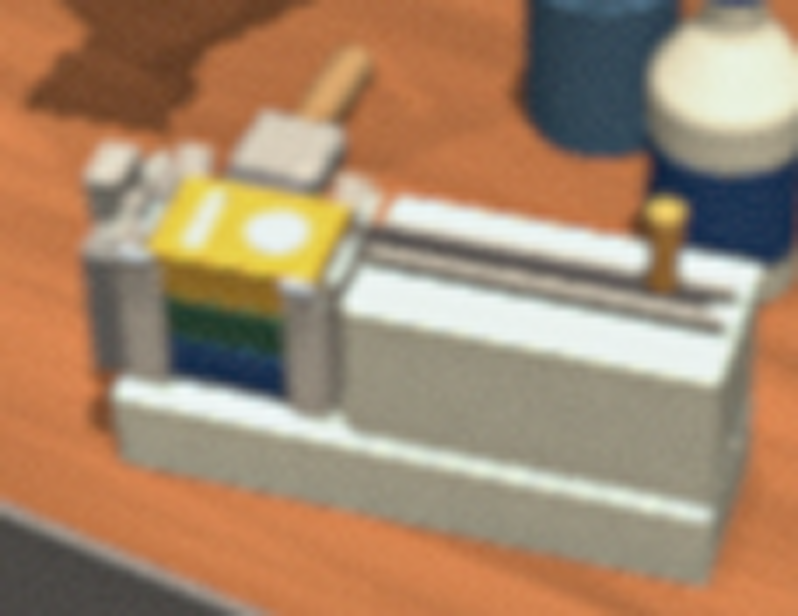

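View pics/y4top.png

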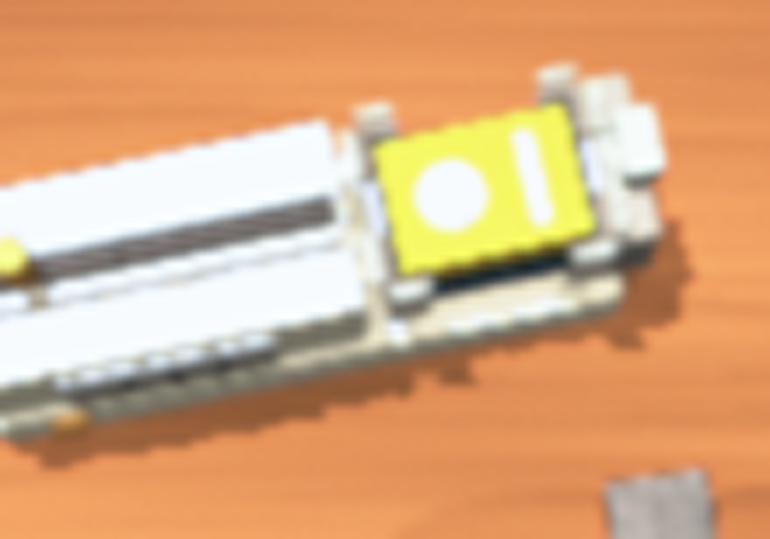

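Blue, green and yellow are stacked flat, and yellow's top is below the mouth. Next I'll measure the knob.

Run:
```python
from mv import *
from disp import P
D=(623.6,-27.2,.21); c,s=np.cos(.21),np.sin(.21)
for cam in("top","scene"):
    im=np.load(f"pics/{cam}5.npy"); hsv=cv2.cvtColor(im,cv2.COLOR_RGB2HSV)
    u=proj(cam,P(D,(0,166,150))).astype(int); m=np.zeros(im.shape[:2],np.uint8); m[u[1]-12:u[1]+14,u[0]-10:u[0]+10]=1
    m&=((hsv[...,0]>=18)&(hsv[...,0]<=35)&(hsv[...,1]>110)).astype(np.uint8)
    ys,xs=np.nonzero(m); print(cam,len(xs),xs.mean(),ys.mean(),ys.min(),ys.max(),np.bincount(ys)[ys.min():])
    px=(xs.mean(),ys.mean()) if cam=="top" else (xs[ys<ys.min()+4].mean(),ys.min()+1.7)
    w=atz(cam,px,154); d=w[:2]-D[:2]; print(w,'local',c*d[0]+s*d[1],-s*d[0]+c*d[1])
for j in(0,.006,.012): print(j,P(D,(0,172-1000*j,140)))
k=P(D,(0,166,140))
go((k[0],k[1],420,1.78),(k[0],k[1],312,1.78))
```

```text
top 11 195.45454545454547 152.1818181818182 151 153 [2 5 4]
[583.  135.2 154. ] local -5.824514073743728 167.30848777862633
scene 23 264.2173913043478 216.08695652173913 214 218 [3 5 6 5 4]
[588.2 134.5 154. ] local -0.8848252446129408 165.56790431128923
0 [np.float64(587.7448972264709), np.float64(141.0213173325535), 140]
0.006 [np.float64(588.9956566255476), np.float64(135.15313184420862), 140]
0.012 [np.float64(590.2464160246241), np.float64(129.28494635586372), 140]
t 24.7 p [ 449.8 -166.6  419.1] psi 1.782 F [-0.1 -0.6 -0.3] op 0.995 q [-0.5  0.3  1.9 -0.   1.  -0.7]
turn [0.  0.1 0.1] shift [265.8 199.5  -1.1]
turn [0.  0.1 0.1] shift [265.9 199.4 106.9]
```

Request:
move_arm(
  increments=[
    [[0,0,0],[48,36,0],0],
    [[0,0,0],[96,72,0],0],
    [[0,0,0],[144,108,0],0],
    [[0,0,0],[192,144,0],0],
    [[0,0,0],[240,180,0],0],
    [[0,0,0],[266,199.4,10],0],
    [[0,0,0],[266,199.4,45],0],
    [[0,0,0],[266,199.4,65],0],
    [[0,0,0],[266,199.4,65],0],
  ],
)

```text
time_s: 25.82
eef_pos: [589.4, 136.3, 352.0]
tool_rot: [-1.972, -2.444, 0.004]
wrist_force: [-0.0, 0.4, 1.1]
opening: 0.998
```

Run:
```python
from mv import *
go((589,135.2,312,1.78))
im=optics.camera("scene"); u=proj("scene",[589,135,150]).astype(int)
cv2.imwrite("pics/k1.png",cv2.resize(im[u[1]-30:u[1]+30,u[0]-35:u[0]+35,::-1],None,fx=9,fy=9,interpolation=2))
```

```text
t 25.82 p [589.4 136.3 352. ] psi 1.784 F [-0.   0.4  1.1] op 0.998 q [ 0.1  0.5  1.7 -0.   1.  -0.1]
turn [-0.2  0.   0.2] shift [-1.  -0.5 40. ]
```

View pics/k1.png

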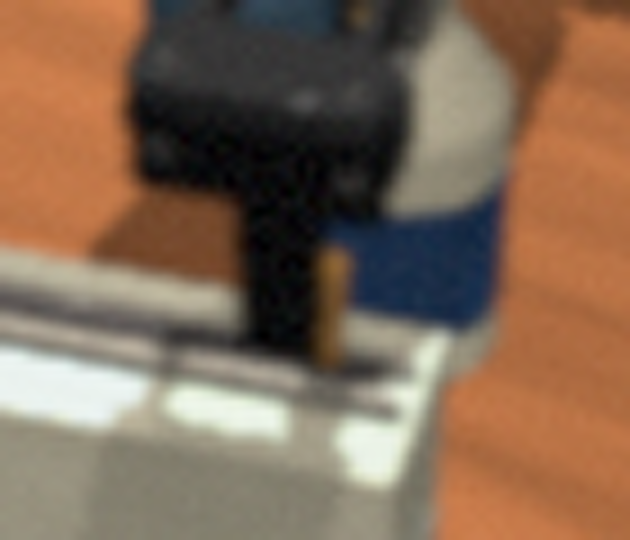

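Run:
```python
from mv import *
from disp import P
u=proj("scene",[589,135,150]).astype(int)
D=(589.4,136.3,.21)
for l in((50,0,165),(50,-10,165),(50,10,165),(0,0,156),(0,0,122),(0,5,156)): print(l,((proj("scene",P(D,l))-u+[35,30]+.5)*9))
```

```text
(50, 0, 165) [278.7 348. ]
(50, -10, 165) [244. 341.]
(50, 10, 165) [313.6 355. ]
(0, 0, 156) [324.7 261.7]
(0, 0, 122) [321.6 350.9]
(0, 5, 156) [341.5 265. ]
```

Request:
move_arm(
  increments=[
    [[0,0,0],[0,-0.5,20],0],
    [[0,0,0],[0,-0.5,38],0],
    [[0,0,0],[0,-0.5,39],0],
    [[0,0,0],[0,-0.5,39],1],
    [[0,0,0],[0,-0.5,39],1],
    [[0,0,0],[0,-0.5,39],1],
    [[0,0,0],[0,-0.5,39],1],
    [[0,0,0],[0,-0.5,39],1],
    [[0,0,0],[0,-0.5,39],1],
    [[0,0,0],[0,-0.5,39],1],
  ],
)

```text
time_s: 27.12
eef_pos: [589.0, 135.9, 314.4]
tool_rot: [1.973, 2.444, -0.002]
wrist_force: [0.6, 0.2, -0.1]
opening: 0.322
```

Run:
```python
from mv import *
go((589.4+.2085*106,136.3-.978*106,313,1.78),(589.4+.2085*112,136.3-.978*112,313,1.78))
```

```text
t 27.12 p [589.  135.9 314.4] psi 1.783 F [ 0.6  0.2 -0.1] op 0.322 q [ 0.1  0.6  1.7 -0.   0.9 -0.1]
turn [-0.   0.   0.2] shift [-105.7    0.2    1.4]
turn [-0.   0.   0.2] shift [-111.7    0.2    1.4]
```

Still closing, so I'll let the fingers finish.

Request:
move_arm(
  increments=[
    [[0,0,0],[0,0,0],1],
    [[0,0,0],[0,0,0],1],
    [[0,0,0],[0,0,0],1],
    [[0,0,0],[0,0,0],1],
  ],
)

```text
time_s: 27.62
eef_pos: [588.8, 135.9, 314.3]
tool_rot: [-1.973, -2.444, 0.003]
wrist_force: [-3.8, -1.2, 0.3]
opening: 0.141
```

Opening 13.4 mm, so the 14 mm knob is gripped. Sliding the bolt along -y.

Request:
move_arm(
  increments=[
    [[0,0,0],[-8,0,0],1],
    [[0,0,0],[-18,0,0],1],
    [[0,0,0],[-28,0,0],1],
    [[0,0,0],[-38,0,0],1],
    [[0,0,0],[-48,0,0],1],
    [[0,0,0],[-58,0,0],1],
    [[0,0,0],[-68,0,0],1],
    [[0,0,0],[-78,0,0],1],
    [[0,0,0],[-85,0,0],1],
    [[0,0,0],[-85,0,0],1],
  ],
)

```text
time_s: 28.88
eef_pos: [607.2, 51.9, 314.4]
tool_rot: [1.973, 2.443, -0.003]
wrist_force: [4.9, -1.7, -4.2]
opening: 0.143
```

Run:
```python
from mv import *
go()
im=optics.camera("scene"); u=proj("scene",[615,20,110]).astype(int)
cv2.imwrite("pics/k2.png",cv2.resize(im[u[1]-35:u[1]+40,u[0]-45:u[0]+55,::-1],None,fx=7,fy=7,interpolation=2))
```

```text
t 28.88 p [607.2  51.9 314.4] psi 1.783 F [ 4.9 -1.7 -4.2] op 0.143 q [-0.   0.6  1.7 -0.   0.9 -0.2]
```

View pics/k2.png

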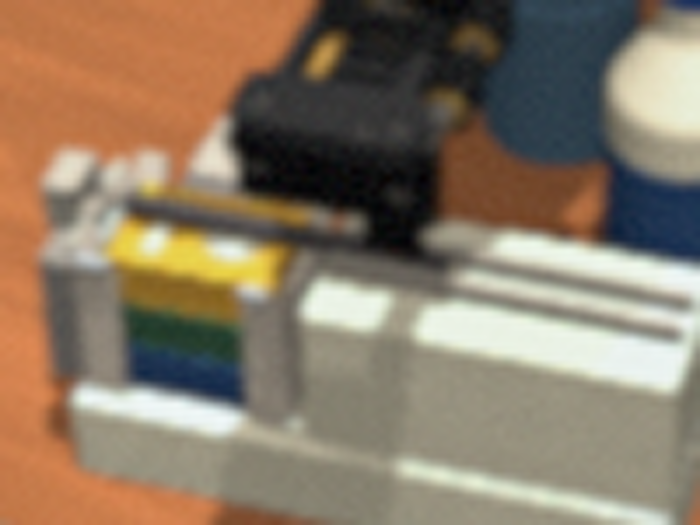

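Request:
move_arm(
  increments=[
    [[0,0,0],[-5,0.5,0],1],
    [[0,0,0],[-10,0.6,0],1],
    [[0,0,0],[-14,0.7,0],1],
    [[0,0,0],[-17,0.7,0],1],
    [[0,0,0],[-18,0.7,0],1],
    [[0,0,0],[-18,0.7,0],1],
  ],
)

```text
time_s: 29.68
eef_pos: [611.4, 34.5, 314.3]
tool_rot: [1.973, 2.444, -0.004]
wrist_force: [-4.8, -0.8, 0.9]
opening: 0.145
```

Request:
move_arm(
  increments=[
    [[0,0,0],[-2,-0.3,0],1],
    [[0,0,0],[-3,-0.3,0],1],
    [[0,0,0],[-4,-0.3,0],1],
    [[0,0,0],[-4,-0.3,0],1],
  ],
)

```text
time_s: 30.18
eef_pos: [612.0, 31.0, 314.4]
tool_rot: [1.974, 2.444, -0.003]
wrist_force: [-2.1, 7.5, 0.5]
opening: 0.145
```

Request:
move_arm(
  increments=[
    [[0,0,0],[-2,0,0],1],
    [[0,0,0],[-3,0,0],1],
    [[0,0,0],[-3,0,0],1],
    [[0,0,0],[-3,0,0],1],
  ],
)

```text
time_s: 30.68
eef_pos: [612.2, 30.2, 314.4]
tool_rot: [-1.972, -2.442, -0.001]
wrist_force: [-4.9, 20.9, 1.7]
opening: 0.14
```

The reaction is 21 N with no further movement, so the bolt is at its end stop. The knob reads 58.5 mm in the column frame against 60 expected. Releasing and rising.

Request:
move_arm(
  increments=[
    [[0,0,0],[0.5,0,0],0.5],
    [[0,0,0],[0.5,0,0],0.4],
    [[0,0,0],[0.5,0,0],0.4],
    [[0,0,0],[0.5,0,0],0.4],
    [[0,0,0],[0.5,0,-40],0.4],
    [[0,0,0],[0.5,0,-90],0.4],
    [[0,0,0],[-40,-40,-106],0.4],
    [[0,0,0],[-90,-80,-106],0.4],
    [[0,0,0],[-140,-120,-106],0.4],
    [[0,0,0],[-180,-160,-106],0.4],
    [[0,0,0],[-200,-200,-106],0.4],
    [[0,0,0],[-200,-200,-106],0.4],
  ],
)

```text
time_s: 32.17
eef_pos: [457.4, -209.4, 420.4]
tool_rot: [-1.976, -2.438, -0.0]
wrist_force: [0.7, 0.4, 0.5]
opening: 0.602
```

Run:
```python
from mv import *
from disp import P
go()
for c,w,h,K in(("scene",75,52,7),("top",70,45,7)):
    im=optics.camera(c); np.save(f"pics/{c}6.npy",im); u=proj(c,[610,20,100]).astype(int); cv2.imwrite(f"pics/full6{c}.png",im[...,::-1])
    cv2.imwrite(f"pics/k4{c}.png",cv2.resize(im[u[1]-h//2-10:u[1]+h,u[0]-w//2-15:u[0]+w//2+25,::-1],None,fx=K,fy=K,interpolation=2))
    hsv=cv2.cvtColor(im,cv2.COLOR_RGB2HSV); D=(623.6,-27.2,.215)
    for d in finder.spot_point(c,"bolt_knob")[:1]:
        w=atz(c,d['xy'],140); e=w[:2]-D[:2]; print(c,d['xy'],round(d['score'],2),w,'local y',-np.sin(D[2])*e[0]+np.cos(D[2])*e[1])
```

```text
t 32.17 p [ 457.4 -209.4  420.4] psi 1.779 F [0.7 0.4 0.5] op 0.602 q [-0.6  0.3  1.8  0.   1.  -0.8]
scene [224.8, 214.4] 0.62 [619.1  33.9 140. ] local y 60.61826132908501
```

View pics/k4scene.png

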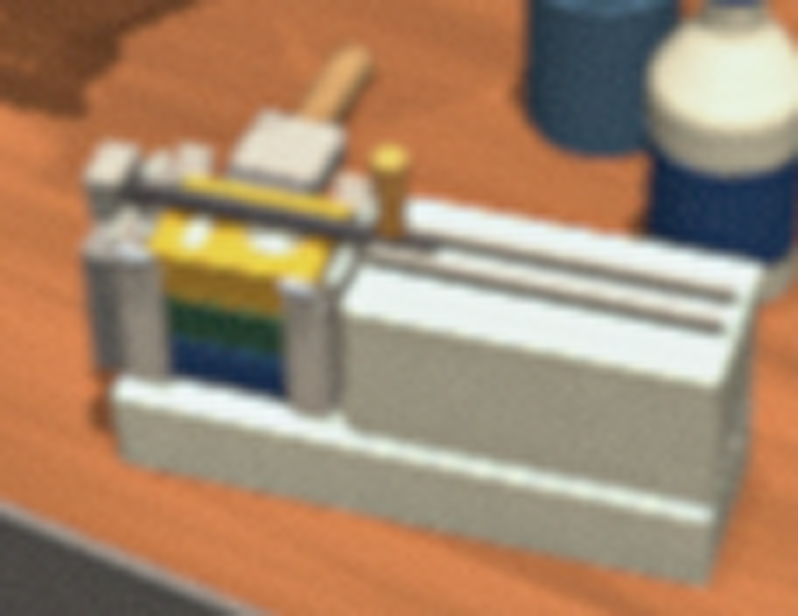

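View pics/k4top.png

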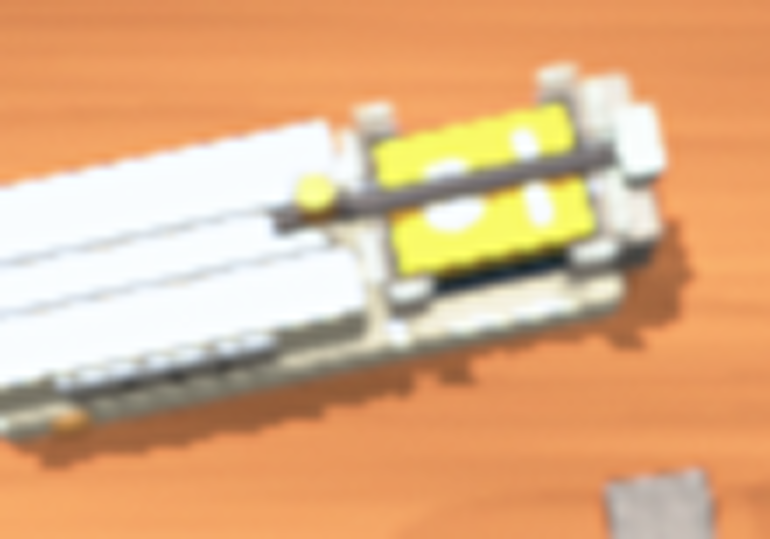

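View pics/full6top.png

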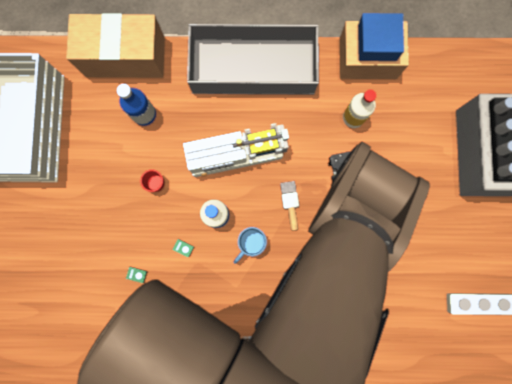

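The bolt is in the keeper and the stack is untouched. My release row backed off 0.5 mm while the grip was still opening, so I'll make a short closed-finger push from behind the knob to be sure it's fully home.

Run:
```python
from mv import *
go((606.5,56.5,420,1.78),(606.5,56.5,340,1.78),(606.5,56.5,314,1.78))
```

```text
t 32.38 p [ 459.7 -207.3  420.2] psi 1.784 F [-0.   0.2  0.3] op 0.598 q [-0.6  0.3  1.8  0.   1.  -0.8]
turn [-0.1 -0.1  0.2] shift [226.8 199.2   0.5]
turn [-0.1 -0.1  0.2] shift [226.6 199.3  80.5]
turn [-0.1 -0.1  0.2] shift [226.5 199.4 106.5]
```

Request:
move_arm(
  increments=[
    [[0,0,0],[45,40,0],1],
    [[0,0,0],[90,80,0],1],
    [[0,0,0],[135,120,0],1],
    [[0,0,0],[180,160,0],1],
    [[0,0,0],[226.5,199.3,0],1],
    [[0,0,0],[226.5,199.3,0],1],
    [[0,0,0],[226.5,199.3,40],1],
    [[0,0,0],[226.5,199.3,60],1],
    [[0,0,0],[226.5,199.3,60],1],
    [[0,0,0],[226.5,199.3,60],1],
  ],
)

```text
time_s: 33.62
eef_pos: [606.7, 56.4, 361.4]
tool_rot: [-1.971, -2.444, -0.002]
wrist_force: [0.5, 0.1, 0.1]
opening: 0.002
```

Run:
```python
from mv import *
go((606.5,56.5,314,1.78))
im=optics.camera("scene"); u=proj("scene",[607,50,150]).astype(int)
cv2.imwrite("pics/k5.png",cv2.resize(im[u[1]-30:u[1]+30,u[0]-35:u[0]+35,::-1],None,fx=9,fy=9,interpolation=2))
```

```text
t 33.62 p [606.7  56.4 361.4] psi 1.784 F [0.5 0.1 0.1] op 0.002 q [-0.   0.5  1.6  0.   1.  -0.2]
turn [-0.  -0.1  0.2] shift [ 0.  -0.1 47.4]
```

View pics/k5.png

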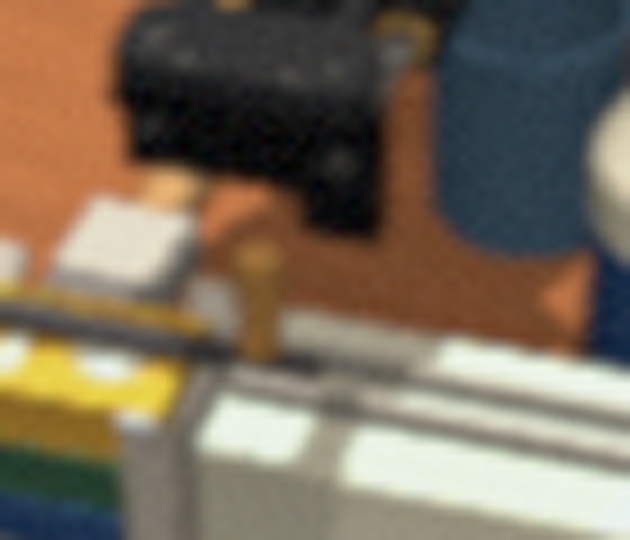

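The closed fingers are clear behind the knob. Descending, then pushing gently.

Request:
move_arm(
  increments=[
    [[0,0,0],[0,0,25],1],
    [[0,0,0],[0,0,45],1],
    [[0,0,0],[0,0,45],1],
    [[0,0,0],[-4,0,45],1],
    [[0,0,0],[-7,0,45],1],
    [[0,0,0],[-9,0,45],1],
    [[0,0,0],[-10,0,45],1],
    [[0,0,0],[-10,0,45],1],
  ],
)

```text
time_s: 34.67
eef_pos: [608.6, 47.8, 317.6]
tool_rot: [-1.972, -2.443, -0.006]
wrist_force: [-2.2, 10.8, 5.8]
opening: 0.003
```

Request:
move_arm(
  increments=[
    [[0,0,0],[-2,0,0],1],
    [[0,0,0],[-3,0,0],1],
    [[0,0,0],[-3,0,0],1],
  ],
)

```text
time_s: 35.05
eef_pos: [608.8, 46.9, 317.8]
tool_rot: [-1.97, -2.44, -0.01]
wrist_force: [-1.8, 18.7, 0.6]
opening: 0.003
```

Solid against the stop at about 19 N. Backing off and leaving.

Request:
move_arm(
  increments=[
    [[0,0,0],[5,0,0],1],
    [[0,0,0],[8,0,0],1],
    [[0,0,0],[8,0,-40],1],
    [[0,0,0],[8,0,-90],1],
    [[0,0,0],[-40,-40,-102],1],
    [[0,0,0],[-90,-80,-102],1],
    [[0,0,0],[-140,-120,-102],1],
    [[0,0,0],[-190,-160,-102],1],
    [[0,0,0],[-220,-200,-102],1],
    [[0,0,0],[-220,-200,-102],1],
  ],
)

```text
time_s: 36.3
eef_pos: [457.9, -213.7, 417.9]
tool_rot: [-1.976, -2.436, -0.009]
wrist_force: [0.4, -0.2, -0.9]
opening: 0.006
```

Run:
```python
from mv import *
go()
o=[]
for c in("scene","top"):
    im=optics.camera(c); u=proj(c,[615,5,100]).astype(int); cv2.imwrite(f"pics/full7{c}.png",im[...,::-1])
    o.append(cv2.resize(im[u[1]-35:u[1]+40,u[0]-40:u[0]+40,::-1],None,fx=5,fy=5,interpolation=2))
cv2.imwrite("pics/k7.png",np.hstack(o))
for d in finder.spot_point("scene","bolt_knob")[:1]: print(d['xy'],d['score'])
```

```text
t 36.3 p [ 457.9 -213.7  417.9] psi 1.778 F [ 0.4 -0.2 -0.9] op 0.006 q [-0.6  0.3  1.8  0.   1.  -0.8]
[225.4, 215.5] 0.53
```

View pics/k7.png

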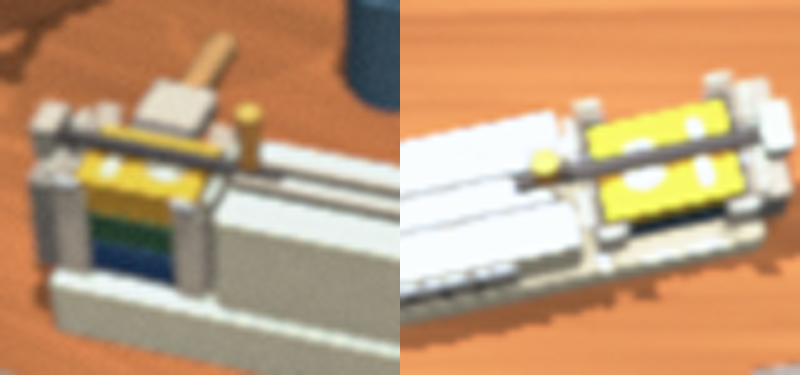

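View pics/full7scene.png

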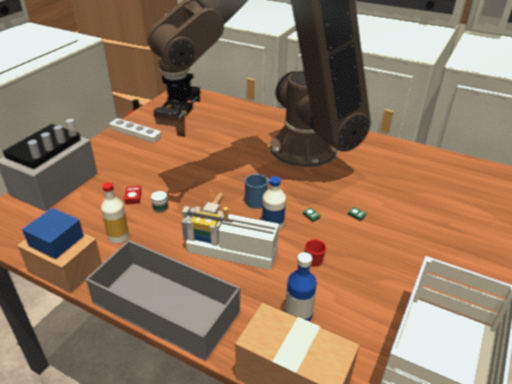

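The stack reads blue, green, yellow from the bottom, the bolt runs into the keeper, the bystanders are in their places, and the arm is clear. Handing in.

Run:
```python
from workcell import ticket
print(ticket.close_job())
```

```text
the job is handed in; nothing more can be done
None
```

The job is handed in at about 36 s of robot time. The column is loaded blue, then the largest green, then yellow, all lying flat. The bolt is slid across the mouth into its keeper.

**Bolt:** I gripped the knob and slid it home, where it met about 21 N of resistance. I then pushed again with closed fingers from behind the knob; it held solid at about 19 N.

**Last pictures:** They show the three boxes flat in the right order, the bolt in the keeper, and the red box and other items looking unmoved. The arm is clear of everything.

**Checks that disagreed:**
- **Camera offset:** The two cameras differed by 3–5 mm on where the boxes lay. I used averages and corrected each box against the scene picture before lowering it. All three went in without any noticeable contact force.
- **Knob position:** At the stop the knob read 58.5 mm from the tool position and about 60.6 mm from the scene camera, against 60 mm nominal. The network did not find the knob in the top view at the end, so "fully home" rests on the solid stop and the pictures.

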